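# Set out the spindle parts for assembly

### The job

Set out the five loose parts on the bench for fitting: in a straight row leading from the grey plummer block towards the bench's front edge, along the line of its bore, stand the hex nut 70 mm from the block and the tall narrow sleeve another 70 mm beyond the nut (all distances centre to centre), and lay the loose ball bearing flat and centred on top of the sleeve. Set the short wide collar 90 mm from the belt pulley, squarely towards the bench's front edge, with the flanged cover centred on top of the collar, boss up. Leave the micrometer and the marker where they lie.

Things in the scene. Friction and masses are not known exactly. Their poses are not given: they have to be found in the camera images.
- housing: Cast grey plummer block (bearing housing), fixed to the bench, 44 (x) x 116 (y) x 67 mm high: a flat foot with a bolt hole at each end and a round body with a dark bore of 33 mm. Origin: centre of its underside, on the bench. Its own x axis is the line of the bore; it stands turned by up to 0.3 rad, so that its own -x side faces the bench's front edge (the robot's side). In its frame the nut belongs at x = -70 mm, y = 0 and the sleeve at x = -140 mm, y = 0.
- pulley: Grey aluminium V-belt pulley lying flat, fixed to the bench: 76 mm diameter, 38 mm high, one groove in the rim and a raised hub with a dark bore. Origin: centre of its underside. Its axes are parallel to the world's. The collar belongs 90 mm from its axis in the -x direction (straight to the bench's front edge, parallel to world x, not towards the robot's base).
- nut_centre (a point): Steel hexagon nut lying flat, loose: 41 mm across flats, 47 mm across corners, 20 mm high, about 0.12 kg. Point: its centre, half-way up. Its own y axis is normal to a pair of flats, and so are the directions 60 degrees to either side. Any turn is allowed.
- sleeve_centre (a point): Tall narrow steel sleeve (plain tube), standing on end, loose: 36 mm outside, 18 mm bore, 45 mm high, 0.15 to 0.31 kg. Point: its centre, half-way up; z is its axis.
- collar_centre (a point): Short wide steel collar (plain ring) lying flat, loose: 50 mm outside, 25 mm bore, 20 mm high, about 0.2 kg. Point: its centre, half-way up; z is its axis.
- cover_centre (a point): Steel flanged end cover, loose: a flange of 56 mm diameter, 8 mm thick, lying on the bench, with four small dark hole marks, and on it a solid round boss of 28 mm diameter that stands 16 mm above the flange (24 mm high in all; grip it by the boss). 0.14 to 0.28 kg. Point: on its axis, 12 mm above its underside; z points up out of the boss.
- bearing_centre (a point): Small ball bearing lying flat on the bench, the only loose one outside the basket and bin: 29 mm outside, 10 mm thick, 0.03 kg. Point: its centre, half-way up; z is its axis.
- micrometer: Bystander: green micrometer lying loose, 61 x 130 x 16 mm, long along its own y. Origin: centre of its underside. Must not be disturbed.
- marker: Bystander: blue marker pen lying loose among the parts, 16 x 137 x 18 mm, long along its own y. Origin: centre of its underside. Must not be disturbed.
There are look-alikes about, which are no part of the job. Leave any brown or green look-alike of the part that bears collar_centre alone.

How it is judged:
At the end, for the whole second after the job is handed in: Nut 70 and sleeve 140 mm out on the bore line (+/-15 mm, sleeve +/-17 mm along it); bearing on the sleeve within 8 mm of its axis; collar 90 mm from the pulley towards the front (+/-15 mm both ways); cover on the collar within 10 mm, boss up; all upright within 0.12 rad, below 0.02 m/s (x of nut_centre in the frame of housing between -0.085 and -0.055 m and y of nut_centre in the frame of housing between -0.015 and 0.015 m and height (world z) of nut_centre between 0.006 and 0.014 m and x of sleeve_centre in the frame of housing between -0.157 and -0.123 m and y of sleeve_centre in the frame of housing between -0.015 and 0.015 m and height (world z) of sleeve_centre between 0.0185 and 0.0265 m and horizontal distance between bearing_centre and sleeve_centre below 0.008 m and height (world z) of bearing_centre between 0.046 and 0.054 m and x of collar_centre in the frame of pulley between -0.105 and -0.075 m and y of collar_centre in the frame of pulley between -0.015 and 0.015 m and height (world z) of collar_centre between 0.006 and 0.014 m and horizontal distance between cover_centre and collar_centre below 0.01 m and height (world z) of cover_centre between 0.028 and 0.036 m and angle between each of sleeve_centre, collar_centre, nut_centre, cover_centre, bearing_centre's own z axis and vertical below 0.12 rad and linear speed of each of sleeve, collar, nut, cover, bearing below 0.02 m/s); the robot touches nothing.
It fails at once if the micrometer was moved by more than 20 mm (distance of micrometer from where it was at the start of the episode above 0.02 m).
It fails at once if the marker was moved by more than 20 mm (distance of marker from where it was at the start of the episode above 0.02 m).
It also fails if it takes over 128 s, if anything falls off the work surface, if the arm or the gripper's body presses on something with over 40 N, if the wrist force passes 120 N, or if a joint passes its speed limit or range.

### The arm

A 6-joint arm with a two-finger parallel gripper is mounted at the origin on a cart in front of the work surface, level with it; the furniture and walls round the work are solid. World frame = base frame: x ahead of the robot, y to its left, z up, the work surface at z = 0. Lengths are in m, angles in rad, forces in N, time in s.
With the tool pointing down it reaches from about 0.375 to 0.975 m from the base axis. Payload 3.8 kg.
Tool frame: the origin (TCP) lies at the very end of the fingers, on their centre line; the grasp point (between the pads) lies 19 mm behind it; z points along the fingers, y is the direction in which the jaws open and shut (so a half turn about z gives the same grasp; the last joint's range is limited). The gripper opens to 85 mm and grips with 20 to 120 N. Pads are 22 mm wide; open, the fingers measure 114 mm over their backs; the gripper's body (76 mm by 85 mm) begins 54 mm behind the grasp point. The pads swing forward as they close: fully open they stand 13 mm farther back than shut.
Start: joints at [-1.371, 0.264, 1.604, -0, 1.274, -0.037], TCP at [0.158, -0.656, 0.231] pointing down, gripper open.
Joint ranges: [-2.63, 2.63], [-0.94, 2.18], [0.31, 2.57], [-1.31, 4.45], [0, 2.66], [-2.55, 2.55]. Speed limits (rad/s): [2.57, 2.57, 3.14, 3.14, 3.14, 3.14].

### API

Orientations are given as a unit quaternion [x, y, z, w].
In Python, from station import status, vision, manip gives the robot as it stands. The module is installed in compiled form; this text tells all that it offers.
- The arm moves only by the tool move_arm, never from a script. Its argument "deltas" is a list of rows, each an object of numbers: "wx", "wy", "wz": the turn, a rotation vector about the tool's x, y, z in rad; "x", "y", "z": the shift along the tool's x, y, z in mm; "hand": the opening in per cent of the stroke, from 0 (shut) to 100 (fully open). In form: [{"wx": .., "wy": .., "wz": .., "x": .., "y": .., "z": .., "hand": ..}, ...]. A call has 1 to 5 rows; each row is the pose to reach, as a shift and turn from the pose commanded when the call began, along the tool's axes at that moment; what a row does not reach only later rows make up. A row lasts 1/12 s, in which the tool goes at most 41.7 mm and 7.16 degrees, less where a joint would pass 70% of its speed; a pose out of reach is approached as far as the arm can. A call with a gripper value outside its range is refused whole. The fingers move at their own pace and stop on an object; "squeeze" is the grip in N (left out, the last holds). Time passes only in rows, so rows that repeat a pose let the fingers close. It gives the time, the measured TCP pose, the force and the opening at its end, in the units of the state.
- status.get_state(): the state, without advancing time (a new reading comes with each control period).
- vision.snapshot(name): name is "scene" or "top" or "wrist"; returns the picture (384x512x3 uint8, red, green, blue); there is no depth.
- vision.camera_info(name): a dict with "fx", "fy", "cx", "cy" (pixels), "R" (3x3) and "t" (3): a world point X has camera coordinates R X + t. Camera axes: x right, y down, z forward; pixel columns grow to the right and rows downward; lengths in m; the calibration is good to about 2 mm. The wrist camera is an equidistant fisheye: a pixel r from the principal point sees the ray r / f radians off the axis. A picture is of the moment at which its call begins: read the wrist's pose just before it. camera_info takes no time and is no camera call; for the wrist camera it gives the pose at the moment of the call.
- manip.hand_in(): hands the job in, once; it reports no verdict.
Trained networks look in the newest picture that a camera, given by its name, has taken for a name from the list of things; names that differ only in an ending like _2 or _b are one class to them, and where a whole thing is asked for, a point or a joint stands for the part that bears it (a point fixed in the world has none). Each returns a list of dicts, best first, with "confidence" (0 to 1); they miss things now and then, are a little off and sometimes report something else, mostly with a low value. They report only what shows in the picture. A call takes as long as a camera call. They do not tell look-alikes from the thing itself.
- vision.look_for(label, camera): "bbox" ([left, top, width, height] in pixels, round what is visible of it).
- vision.regions_of(label, camera): "pixels" (384x512 bool, what is visible of it) and "bbox" ([left, top, width, height] in pixels, round what is visible of it).
- vision.pinpoint(label, camera): "point" ([column, row] in pixels: a listed point, or the origin of a listed thing).
The state is a dict: "t": time; "joint_positions": joint angles; "qvel": joint speeds; "joint_efforts": joint torques, N m; "ee_pos": TCP position; "ee_rot": TCP orientation; "wrist_force": force on the tool from outside, world axes, zero at the start; "torque": the same for the moment, N m; "width": opening from 0.0 (shut) to 1.0 (fully open).
Only numpy, scipy, OpenCV 4.12 (cv2) and the standard library are available. Lean on these libraries where they do the work, as an engineer would, in place of code of your own. Each camera call takes 0.05 s, during which the arm holds its last target.

## Working session

There is one attempt and no reset: what is moved stays moved. The work goes in short steps, Python scripts to look and compute and a tool call to move; the robot and the scene stay as the last step left them, time stands still between calls to the robot, and variables do not carry over. Pictures are saved under pics/ and viewed, and the job is handed in when it is done.

Besides the shell and the picture viewer there is one more tool, called after "Emit:" as name(argument=value, ...), one argument or row to a line, values as JSON. move_arm: Moves the arm, as the interface text tells. Its arguments: {"type":"object","properties":{"deltas":{"type":"array","items":{"type":"object","properties":{"wx":{"type":"number"},"wy":{"type":"number"},"wz":{"type":"number"},"x":{"type":"number"},"y":{"type":"number"},"z":{"type":"number"},"hand":{"type":"number"}}}},"squeeze":{"type":"number"}},"required":["deltas"]}

```bash
mkdir -p pics; cat > h.py <<'E'
import numpy as np,cv2
from station import status,vision,manip
def save(im,n): cv2.imwrite('pics/'+n,cv2.cvtColor(im,cv2.COLOR_RGB2BGR))
def ground(cam,px,z):
    c=vision.camera_info(cam);R=np.array(c['R']);t=np.array(c['t'])
    u=(px[0]-c['cx'])/c['fx'];v=(px[1]-c['cy'])/c['fy']
    if cam=='wrist':
        r=np.hypot(u,v);s=np.sin(r)/r if r>1e-9 else 1;d=np.array([u*s,v*s,np.cos(r)])
    else: d=np.array([u,v,1.])
    d=R.T@d;o=-R.T@t
    return o+d*(z-o[2])/d[2]
def proj(cam,X):
    c=vision.camera_info(cam);p=np.array(c['R'])@np.array(X)+np.array(c['t'])
    return c['fx']*p[0]/p[2]+c['cx'],c['fy']*p[1]/p[2]+c['cy']
E
python3 - <<'E'
from h import *
print(status.get_state())
for n in('scene','top','wrist'):
    im=vision.snapshot(n);save(im,n+'0.png');save(cv2.resize(im,(800,600),interpolation=cv2.INTER_CUBIC),n+'0b.png')
    c=vision.camera_info(n);print(n,c['fx'],c['cx'],c['cy'],(-np.array(c['R']).T@np.array(c['t'])).round(3))
Z=dict(housing=0,pulley=0,nut_centre=.01,sleeve_centre=.0225,collar_centre=.01,cover_centre=.012,bearing_centre=.005,micrometer=0,marker=0)
for cam in('top','scene'):
  for k,z in Z.items():
    for d in vision.pinpoint(k,cam)[:5]: print(cam,k,round(d['confidence'],2),np.round(d['point'],1),ground(cam,d['point'],z).round(3)[:2])
E
```

```text
{'t': 0.0, 'joint_positions': array([-1.37090893e+00,  2.64760353e-01,  1.60540475e+00,  2.64176319e-05,
        1.27367594e+00, -3.68969316e-02]), 'qvel': array([-0.0005971 ,  0.00091629,  0.00018253,  0.00076387, -0.00057455,
       -0.00079047]), 'joint_efforts': array([ 5.92775832e-04, -5.15118062e+01, -3.67311144e+01, -3.98067932e-04,
        1.29368642e-02,  4.60910243e-06]), 'ee_pos': array([ 0.15820216, -0.65543955,  0.22994056]), 'ee_rot': array([ 9.92999661e-01,  1.18111851e-01, -7.89311487e-05, -1.12148910e-03]), 'wrist_force': array([ 0.01545176,  0.14604563, -0.37353999]), 'torque': array([ 0.02929423,  0.00231876, -0.0309259 ]), 'width': 1.0009085288150108}
scene 429.53495745454217 259.08479490438083 196.27487228751934 [-0.27  -0.578  0.891]
top 414.6726966342177 256.31020455937687 195.40216718648125 [ 0.375 -0.066  1.422]
wrist 297.3186396354542 257.97516774253575 192.88138487105647 [ 0.222 -0.639  0.372]
top housing 0.65 [183.9 154.2] [0.694 0.2  ]
top pulley 0.67 [234.5 154.7] [0.693 0.023]
top nut_centre 0.39 [272.3 223.9] [ 0.451 -0.109]
top sleeve_centre 0.5 [292.
[... 513 characters left out ...]
 ] [0.702 0.012]
scene nut_centre 0.56 [253.5 234. ] [ 0.457 -0.108]
scene nut_centre 0.19 [261.2 180.2] [ 0.682 -0.002]
scene sleeve_centre 0.62 [293.3 208.9] [ 0.596 -0.165]
scene collar_centre 0.73 [336.6 231.3] [ 0.584 -0.311]
scene collar_centre 0.65 [304.4 284.2] [ 0.369 -0.313]
scene collar_centre 0.49 [320.4 207.2] [ 0.655 -0.227]
scene collar_centre 0.48 [356.5 214.7] [ 0.677 -0.335]
scene cover_centre 0.86 [351.8 274.1] [ 0.457 -0.406]
scene bearing_centre 0.4 [291.9 257.3] [ 0.437 -0.242]
scene micrometer 0.74 [210.5 162. ] [0.695 0.213]
scene micrometer 0.55 [180.  222.8] [0.397 0.113]
scene marker 0.78 [291.8 235.6] [ 0.514 -0.203]
scene marker 0.74 [292.2 212.3] [ 0.603 -0.158]
```

View pics/scene0b.png

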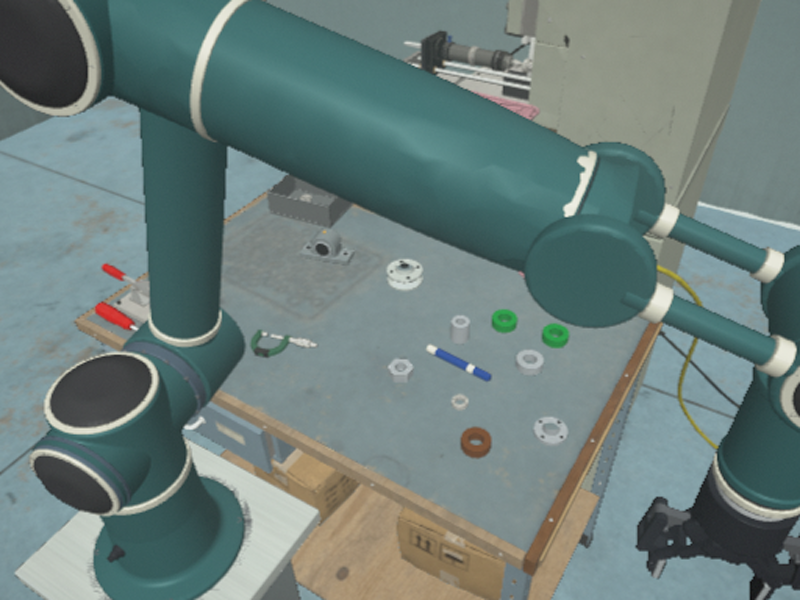

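```bash
python3 - <<'E'
import cv2
a=cv2.imread('pics/top0.png');cv2.imwrite('pics/topc.png',cv2.resize(a[110:290,150:390],(800,600),interpolation=cv2.INTER_CUBIC))
E
```

```text
(no output)
```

View pics/topc.png

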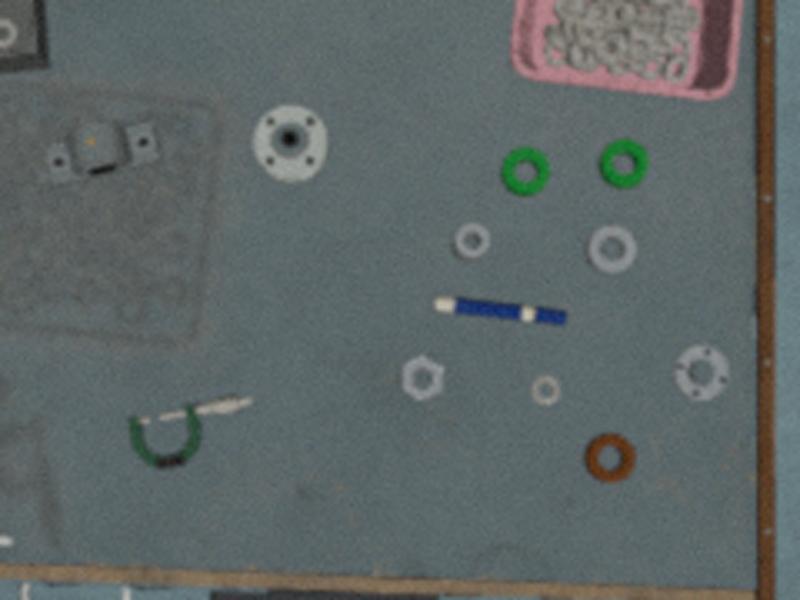

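View pics/wrist0b.png

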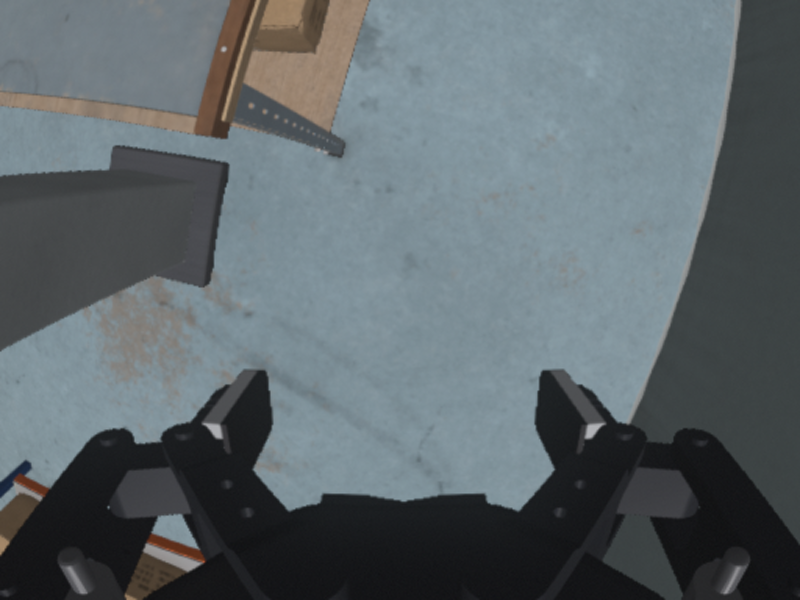

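The scene matches the description.
- **Collar:** the steel ring at top px (332,183). The look-alikes are green at (310,160) and (337,161), and brown at (330,246).
- **Other parts:** cover at (360,221), which could be confused with the fixed pulley at (235,154). Nut at (272,224), sleeve at (292,181), bearing at (312,227).
- **Bystanders:** the marker lies between the sleeve and the nut or bearing. The micrometer is at the left.

First I'll swing over the bench for a close view.

```bash
cat >> h.py <<'E'
from scipy.spatial.transform import Rotation as Ro
def go(X,yaw=0.):
    s=status.get_state();R=Ro.from_quat(s['ee_rot']);p=np.array(s['ee_pos'])
    T=Ro.from_matrix(np.array([[np.cos(yaw),np.sin(yaw),0],[np.sin(yaw),-np.cos(yaw),0],[0,0,-1]]))
    d=R.inv().apply(np.array(X)-p)*1000;w=(R.inv()*T).as_rotvec()
    print('t',round(s['t'],2),'tcp',p.round(4),'w',round(s['width'],3),'F',np.round(s['wrist_force'],1),'shift',d.round(1),'rot',w.round(3))
E
python3 -c "
from h import *
go([.40,-.20,.25])"
```

```text
t 1.05 tcp [ 0.1583 -0.6561  0.2313] w 1.001 F [0.2 0.  0.9] shift [ 341.9 -386.7  -18.7] rot [-0.    -0.     0.237]
```

Emit:
move_arm(
  deltas=[
    {"x": 26,"y": -30,"z": -2,"wz": 0.1,"hand": 100},
    {"x": 52,"y": -60,"z": -4,"wz": 0.2},
    {"x": 78,"y": -90,"z": -6,"wz": 0.237},
    {"x": 104,"y": -120,"z": -8,"wz": 0.237},
    {"x": 132,"y": -150,"z": -10,"wz": 0.237},
  ],
  squeeze=50,
)

```text
schema error: expected keys wx, wy, wz, x, y, z, hand
```

```bash
python3 -c "
from h import *
go([.40,-.20,.25])"
```

```text
t 1.05 tcp [ 0.1583 -0.6561  0.2313] w 1.001 F [0.2 0.  0.9] shift [ 341.9 -386.7  -18.7] rot [-0.    -0.     0.237]
```

Emit:
move_arm(
  deltas=[
    {"wx": 0,"wy": 0,"wz": 0.1,"x": 26,"y": -30,"z": -2,"hand": 100},
    {"wx": 0,"wy": 0,"wz": 0.2,"x": 52,"y": -60,"z": -4,"hand": 100},
    {"wx": 0,"wy": 0,"wz": 0.237,"x": 78,"y": -90,"z": -6,"hand": 100},
    {"wx": 0,"wy": 0,"wz": 0.237,"x": 104,"y": -120,"z": -8,"hand": 100},
    {"wx": 0,"wy": 0,"wz": 0.237,"x": 132,"y": -150,"z": -10,"hand": 100},
  ],
  squeeze=50,
)

```text
t: 1.47
ee_pos: [0.2517, -0.4778, 0.2413]
ee_rot: [1.0, -0.001, 0.0, 0.0]
wrist_force: [0.7, -0.1, -0.1]
width: 1.001
```

```bash
python3 -c "
from h import *
go([.40,-.20,.25])"
```

```text
t 1.47 tcp [ 0.2517 -0.4778  0.2413] w 1.001 F [ 0.7 -0.1 -0.1] shift [ 147.9 -278.    -8.7] rot [ 0.    -0.    -0.001]
```

Emit:
move_arm(
  deltas=[
    {"wx": 0,"wy": 0,"wz": 0,"x": 19,"y": -35,"z": -1,"hand": 100},
    {"wx": 0,"wy": 0,"wz": 0,"x": 37,"y": -70,"z": -2,"hand": 100},
    {"wx": 0,"wy": 0,"wz": 0,"x": 56,"y": -105,"z": -4,"hand": 100},
    {"wx": 0,"wy": 0,"wz": 0,"x": 74,"y": -140,"z": -6,"hand": 100},
    {"wx": 0,"wy": 0,"wz": 0,"x": 93,"y": -175,"z": -8,"hand": 100},
  ],
)

```text
t: 1.88
ee_pos: [0.3449, -0.3027, 0.2497]
ee_rot: [1.0, -0.0, 0.0, 0.0]
wrist_force: [0.3, -0.4, 0.2]
width: 1.001
```

Emit:
move_arm(
  deltas=[
    {"wx": 0,"wy": 0,"wz": 0,"x": 19,"y": -35,"z": 0,"hand": 100},
    {"wx": 0,"wy": 0,"wz": 0,"x": 37,"y": -70,"z": 0,"hand": 100},
    {"wx": 0,"wy": 0,"wz": 0,"x": 55,"y": -103,"z": 0,"hand": 100},
    {"wx": 0,"wy": 0,"wz": 0,"x": 55,"y": -103,"z": 0,"hand": 100},
  ],
)

```text
t: 2.22
ee_pos: [0.4019, -0.1961, 0.2497]
ee_rot: [1.0, 0.003, 0.001, -0.001]
wrist_force: [0.2, 0.2, 0.8]
width: 0.998
```

```bash
cat >> h.py <<'E'
Z=dict(housing=0,pulley=0,nut_centre=.01,sleeve_centre=.0225,collar_centre=.01,cover_centre=.012,bearing_centre=.005,micrometer=0,marker=0)
def look(cam,keys=Z,name=None,shot=True):
    if shot:
        im=vision.snapshot(cam)
        if name: save(cv2.resize(im,(800,600),interpolation=cv2.INTER_CUBIC),name)
    for k in keys:
        for d in vision.pinpoint(k,cam)[:5]: print(cam,k,round(d['confidence'],2),np.round(d['point'],1),ground(cam,d['point'],Z[k]).round(4)[:2])
E
python3 -c "
from h import *
go([.40,-.20,.25])
look('wrist',name='w1.png')
look('top',name='t1.png',keys=['housing','pulley'])
look('scene',name='s1.png',keys=['housing','pulley'])
"
```

```text
t 2.22 tcp [ 0.4019 -0.1961  0.2497] w 0.998 F [0.2 0.2 0.8] shift [-1.9  3.9 -0.3] rot [-0.003 -0.002  0.006]
wrist housing 0.59 [21.8  6.1] [0.6864 0.203 ]
wrist nut_centre 0.65 [204.6 128.9] [ 0.4462 -0.1323]
wrist sleeve_centre 0.83 [239.9  17.9] [ 0.5881 -0.1794]
wrist collar_centre 0.86 [343.3 188.2] [ 0.3667 -0.3177]
wrist cover_centre 0.92 [413.4 132. ] [ 0.4483 -0.4186]
wrist bearing_centre 0.8 [299.2 139.3] [ 0.4314 -0.2555]
wrist micrometer 0.78 [ 65.6 167.4] [0.3997 0.0977]
wrist marker 0.7 [266.2  76.8] [ 0.5134 -0.2123]
top housing 0.71 [181.  153.5] [0.6968 0.2102]
top housing 0.16 [295.5 184.2] [ 0.5893 -0.1899]
top pulley 0.53 [235.7 153.3] [0.698  0.0185]
scene housing 0.7 [210.  160.5] [0.7012 0.22  ]
scene housing 0.63 [291.7 257.7] [ 0.4395 -0.2408]
scene pulley 0.64 [262.3 178.3] [0.7032 0.0061]
```

View pics/w1.png

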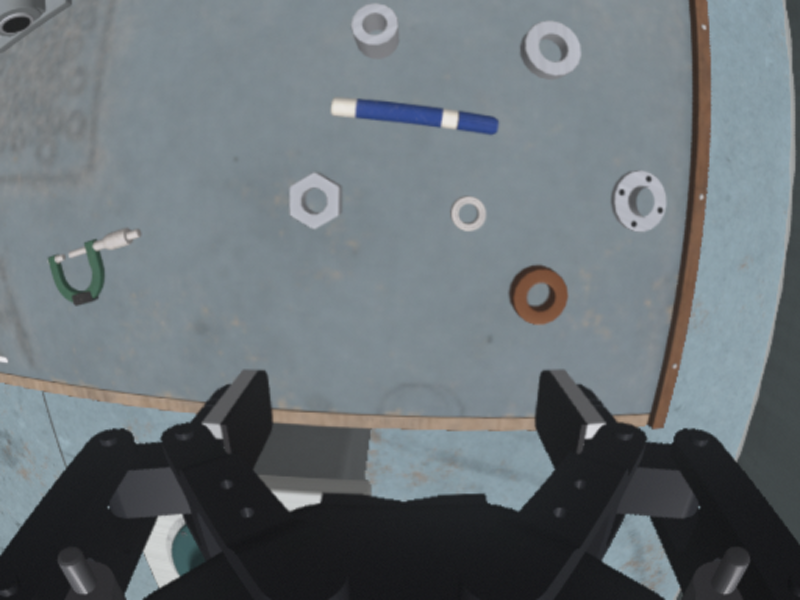

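```bash
python3 - <<'E'
import re
s=open('h.py').read()
s=s.replace("def ground(cam,px,z):\n    c=vision.camera_info(cam)","def ground(cam,px,z,c=None):\n    c=c or vision.camera_info(cam)")
s=s.replace("    if shot:\n","    c=vision.camera_info(cam)\n    if shot:\n").replace("ground(cam,d['point'],Z[k])","ground(cam,d['point'],Z[k],c)")
open('h.py','w').write(s)
E
python3 -c "
from h import *
go([.40,-.20,.25])
c=vision.camera_info('wrist');print((-np.array(c['R']).T@np.array(c['t'])).round(4),np.array(c['R']).round(3))
look('wrist',name='w2.png')
go([.40,-.20,.25])
look('top',keys=['nut_centre','bearing_centre','cover_centre'])
"
```

```text
t 3.02 tcp [ 0.3994 -0.2016  0.2493] w 1.007 F [-0.5  0.2  0.1] shift [ 0.6 -1.6 -0.7] rot [-0.     0.    -0.001]
[ 0.4647 -0.2005  0.3915] [[-0.001 -1.     0.   ]
 [-0.965  0.001  0.263]
 [-0.263 -0.    -0.965]]
wrist housing 0.61 [20.9  6.6] [0.6871 0.2026]
wrist nut_centre 0.79 [193.9 130.9] [ 0.4442 -0.1176]
wrist sleeve_centre 0.6 [235.7  17.4] [ 0.5893 -0.1732]
wrist collar_centre 0.93 [346.4  25. ] [ 0.5889 -0.3167]
wrist collar_centre 0.91 [340.  186.6] [ 0.3696 -0.3118]
wrist cover_centre 0.79 [408.8 127.2] [ 0.4554 -0.4093]
wrist cover_centre 0.15 [295.7 135.7] [ 0.4372 -0.2488]
wrist bearing_centre 0.49 [294.4 136.7] [ 0.4353 -0.248 ]
wrist micrometer 0.91 [ 64.3 168.1] [0.3986 0.1016]
wrist marker 0.57 [259.4  72.9] [ 0.519  -0.2025]
t 3.52 tcp [ 0.3996 -0.2014  0.2493] w 1.002 F [-0.6 -0.3  0. ] shift [ 0.4 -1.4 -0.7] rot [ 0. -0. -0.]
top nut_centre 0.48 [274.5 222.1] [ 0.4572 -0.1166]
top cover_centre 0.59 [360.7 220. ] [ 0.4653 -0.4091]
```

```bash
cat >> h.py <<'E'
def projm(cam,P,c):
    p=np.asarray(P)@np.array(c['R']).T+np.array(c['t'])
    if cam=='wrist':
        rr=np.hypot(p[:,0],p[:,1]);th=np.arctan2(rr,p[:,2]);k=th/np.maximum(rr,1e-9)
        return np.c_[c['cx']+c['fx']*p[:,0]*k,c['cy']+c['fy']*p[:,1]*k]
    return np.c_[c['cx']+c['fx']*p[:,0]/p[:,2],c['cy']+c['fy']*p[:,1]/p[:,2]]
CYL=dict(nut_centre=[(.0225,0),(.0225,.02)],sleeve_centre=[(.018,0),(.018,.045)],collar_centre=[(.025,0),(.025,.02)],cover_centre=[(.028,0),(.028,.008),(.014,.024)],bearing_centre=[(.0145,0),(.0145,.01)],pulley=[(.038,0),(.038,.03)])
A=np.linspace(0,2*np.pi,60,endpoint=False)
def fit(cam,k,mask,c,z0=0):
    m=mask.astype(np.uint8);cs,_=cv2.findContours(m,cv2.RETR_EXTERNAL,cv2.CHAIN_APPROX_NONE)
    h=cv2.convexHull(max(cs,key=cv2.contourArea));M=cv2.moments(h);t=np.array([M['m10'],M['m01']])/M['m00']
    edge=h[:,0].min()<=1 and 0
    x=ground(cam,t,.01+z0,c)[:2]
    for _ in range(8):
        P=np.concatenate([np.c_[x[0]+r*np.cos(A),x[1]+r*np.sin(A),0*A+z+z0] for r,z in CYL[k]])
        hh=cv2.convexHull(projm(cam,P,c).astype(np.float32));N=cv2.moments(hh);q=np.array([N['m10'],N['m01']])/N['m00']
        x=x+(ground(cam,t,.01+z0,c)-ground(cam,q,.01+z0,c))[:2]
    return x,M['m00']/N['m00'],t
def meas(cam,keys=CYL,z0={},name=None,shot=True):
    c=vision.camera_info(cam)
    if shot:
        im=vision.snapshot(cam)
        if name: save(cv2.resize(im,(800,600),interpolation=cv2.INTER_CUBIC),name)
    for k in keys:
        for d in vision.regions_of(k,cam)[:4]:
            if d['confidence']<.3 or d['pixels'].sum()<20: continue
            x,a,t=fit(cam,k,d['pixels'],c,z0.get(k,0));print(cam,k,round(d['confidence'],2),'px',t.round(1),'area ratio',round(a,2),x.round(4))
E
python3 -c "
from h import *
meas('wrist');meas('top');meas('scene')
"
```

```text
wrist nut_centre 0.59 px [196.5 125.6] area ratio 0.9 [ 0.4511 -0.1215]
wrist sleeve_centre 0.96 px [234.2  17.2] area ratio 0.94 [ 0.5882 -0.1713]
wrist sleeve_centre 0.61 px [196.4 125.8] area ratio 1.11 [ 0.4516 -0.1249]
wrist collar_centre 0.89 px [339.9 185.3] area ratio 0.92 [ 0.3718 -0.3112]
wrist collar_centre 0.65 px [346.4  28.4] area ratio 0.95 [ 0.5841 -0.3162]
wrist cover_centre 0.71 px [404.5 124.6] area ratio 0.92 [ 0.4585 -0.4067]
wrist cover_centre 0.5 px [234.4  17.1] area ratio 0.59 [ 0.5965 -0.1697]
wrist bearing_centre 0.81 px [294.1 133.2] area ratio 0.93 [ 0.4401 -0.2472]
top nut_centre 0.39 px [276.5 223. ] area ratio 0.57 [ 0.454  -0.1232]
top sleeve_centre 0.51 px [290.7 182.5] area ratio 0.78 [ 0.5915 -0.1715]
top collar_centre 0.65 px [306.8 161. ] area ratio 0.9 [ 0.6688 -0.2285]
top collar_centre 0.59 px [333.1 184.7] area ratio 0.78 [ 0.5864 -0.3178]
top collar_centre 0.49 px [204.  238.8] area ratio 2.41 [0.3999 0.1222]
top pulley 0.84 px [236.9 152.9] area ratio 0.94 [0.6957 0.0132]
scene nut_centre 0.49 px [256.1 236.9] area ratio 0.75 [ 0.4512 -0.1208]
scene sleeve_centre 0.62 px [294.4 210.6] area ratio 0.82 [ 0.5901 -0.1712]
scene sleeve_centre 0.54 px [256.4 236.9] area ratio 0.85 [ 0.4412 -0.1282]
scene collar_centre 0.78 px [305.1 283. ] area ratio 0.82 [ 0.373  -0.3132]
scene collar_centre 0.71 px [322.8 205.1] area ratio 0.86 [ 0.6677 -0.2297]
scene collar_centre 0.68 px [338.8 231.6] area ratio 0.85 [ 0.5859 -0.3162]
scene collar_centre 0.55 px [355.4 214.9] area ratio 0.91 [ 0.6752 -0.3323]
scene cover_centre 0.73 px [351.9 275.4] area ratio 0.87 [ 0.4597 -0.4058]
scene cover_centre 0.62 px [260.3 176.6] area ratio 1.85 [0.7024 0.0134]
scene bearing_centre 0.64 px [294.1 257.2] area ratio 0.6 [ 0.4406 -0.2473]
scene pulley 0.8 px [262.5 176.2] area ratio 0.57 [0.6973 0.0015]
scene pulley 0.64 px [293.6 232.1] area ratio 0.35 [ 0.5166 -0.2066]
```

Emit:
move_arm(
  deltas=[
    {"wx": 0,"wy": 0,"wz": 0,"x": 10,"y": -16,"z": 30,"hand": 100},
    {"wx": 0,"wy": 0,"wz": 0,"x": 21,"y": -32,"z": 60,"hand": 100},
    {"wx": 0,"wy": 0,"wz": 0,"x": 31,"y": -48,"z": 90,"hand": 100},
    {"wx": 0,"wy": 0,"wz": 0,"x": 42,"y": -64,"z": 120,"hand": 100},
    {"wx": 0,"wy": 0,"wz": 0,"x": 52,"y": -80,"z": 150,"hand": 100},
  ],
)

```text
t: 5.18
ee_pos: [0.4522, -0.1208, 0.0983]
ee_rot: [1.0, -0.0, 0.001, 0.0]
wrist_force: [-0.2, -0.5, -0.0]
width: 1.0
```

```bash
python3 -c "
from h import *
vision.snapshot('top')
go([.4513,-.1213,.003])
meas('wrist',keys=['nut_centre'],name='w3.png')
go([.4513,-.1213,.003])
"
```

```text
t 5.23 tcp [ 0.4491 -0.1172  0.0922] w 1.001 F [-1.   2.1 -3.5] shift [ 2.9  4.5 89.1] rot [-0.005  0.007 -0.   ]
t 5.33 tcp [ 0.4494 -0.1199  0.0967] w 0.999 F [ 0.1 -0.2 -0.1] shift [ 2.5  1.6 93.7] rot [-0.002  0.006  0.002]
```

View pics/w3.png

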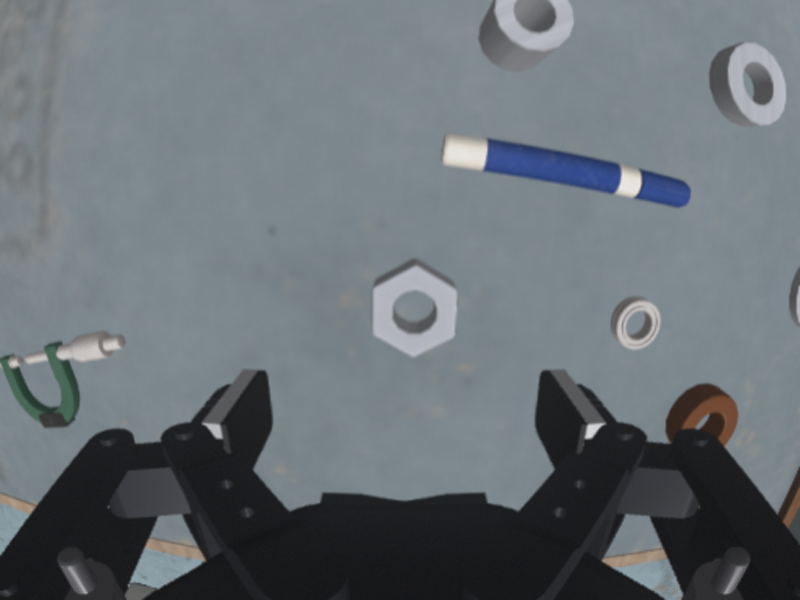

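Emit:
move_arm(
  deltas=[
    {"wx": 0,"wy": 0,"wz": 0,"x": 0,"y": 1,"z": 35,"hand": 100},
    {"wx": 0,"wy": 0,"wz": 0,"x": 0,"y": 1,"z": 65,"hand": 100},
    {"wx": 0,"wy": 0,"wz": 0,"x": 0,"y": 1,"z": 85,"hand": 100},
    {"wx": 0,"wy": 0,"wz": 0,"x": 0,"y": 1,"z": 95,"hand": 100},
    {"wx": 0,"wy": 0,"wz": 0,"x": 0,"y": 1,"z": 95,"hand": 100},
  ],
)

```text
t: 5.75
ee_pos: [0.4507, -0.1229, 0.0037]
ee_rot: [1.0, -0.0, -0.001, -0.0]
wrist_force: [-0.6, 0.3, 0.1]
width: 1.002
```

```bash
python3 -c "
from h import *
meas('wrist',keys=['nut_centre'],name='w4.png')
go([.4513,-.1213,.003])
"
```

```text
wrist nut_centre 0.59 px [256.3 247.1] area ratio 0.9 [ 0.451 -0.121]
t 5.85 tcp [ 0.4529 -0.1234  0.0058] w 1.0 F [ 0.   0.1 -0.2] shift [-1.6 -2.1  2.8] rot [ 0.001 -0.002 -0.001]
```

View pics/w4.png

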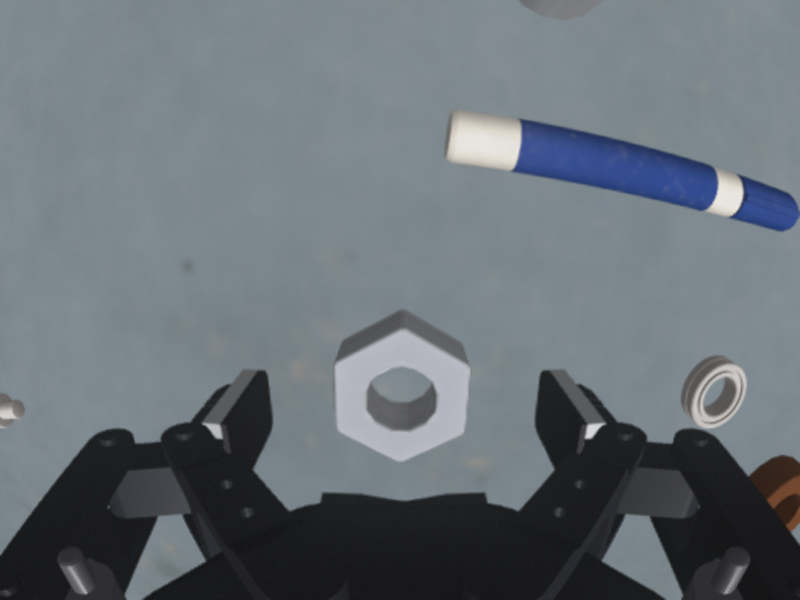

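The nut sits square between the jaws at (402,393), so I'll grip it.

Emit:
move_arm(
  deltas=[
    {"wx": 0,"wy": 0,"wz": 0,"x": 0,"y": 0,"z": 1,"hand": 30},
    {"wx": 0,"wy": 0,"wz": 0,"x": 0,"y": 0,"z": 1,"hand": 30},
    {"wx": 0,"wy": 0,"wz": 0,"x": 0,"y": 0,"z": 1,"hand": 30},
    {"wx": 0,"wy": 0,"wz": 0,"x": 0,"y": 0,"z": 1,"hand": 30},
    {"wx": 0,"wy": 0,"wz": 0,"x": 0,"y": 0,"z": 1,"hand": 30},
  ],
  squeeze=50,
)

```text
t: 6.27
ee_pos: [0.4527, -0.1228, 0.0045]
ee_rot: [1.0, -0.0, 0.001, 0.0]
wrist_force: [-1.3, 0.2, 6.3]
width: 0.457
```

Emit:
move_arm(
  deltas=[
    {"wx": 0,"wy": 0,"wz": 0,"x": 0,"y": 0,"z": 0,"hand": 30},
    {"wx": 0,"wy": 0,"wz": 0,"x": 0,"y": 0,"z": 0,"hand": 30},
  ],
)

```text
t: 6.43
ee_pos: [0.4527, -0.1228, 0.0046]
ee_rot: [1.0, -0.0, 0.001, 0.0]
wrist_force: [-0.6, 0.6, 6.3]
width: 0.467
```

Emit:
move_arm(
  deltas=[
    {"wx": 0,"wy": 0,"wz": 0,"x": 0,"y": 0,"z": -25,"hand": 30},
    {"wx": 0,"wy": 0,"wz": 0,"x": 0,"y": 0,"z": -60,"hand": 30},
    {"wx": 0,"wy": 0,"wz": 0,"x": 0,"y": 0,"z": -100,"hand": 30},
    {"wx": 0,"wy": 0,"wz": 0,"x": 10,"y": -20,"z": -130,"hand": 30},
    {"wx": 0,"wy": 0,"wz": 0,"x": 25,"y": -50,"z": -150,"hand": 30},
  ],
)

```text
t: 6.85
ee_pos: [0.4776, -0.0738, 0.1571]
ee_rot: [1.0, -0.002, 0.002, 0.001]
wrist_force: [1.2, -0.9, -0.2]
width: 0.465
```

Emit:
move_arm(
  deltas=[
    {"wx": 0,"wy": 0,"wz": 0,"x": 15,"y": -35,"z": -10,"hand": 30},
    {"wx": 0,"wy": 0,"wz": 0,"x": 30,"y": -70,"z": -20,"hand": 30},
    {"wx": 0,"wy": 0,"wz": 0,"x": 45,"y": -105,"z": -30,"hand": 30},
    {"wx": 0,"wy": 0,"wz": 0,"x": 60,"y": -140,"z": -40,"hand": 30},
    {"wx": 0,"wy": 0,"wz": 0,"x": 75,"y": -175,"z": -50,"hand": 30},
  ],
)

```text
t: 7.27
ee_pos: [0.5515, 0.1044, 0.2037]
ee_rot: [1.0, 0.0, -0.0, 0.0]
wrist_force: [0.7, 0.1, -2.4]
width: 0.461
```

Emit:
move_arm(
  deltas=[
    {"wx": 0,"wy": 0,"wz": 0,"x": 15,"y": -30,"z": 0,"hand": 30},
    {"wx": 0,"wy": 0,"wz": 0,"x": 15,"y": -55,"z": 0,"hand": 30},
    {"wx": 0,"wy": 0,"wz": 0,"x": 15,"y": -70,"z": 0,"hand": 30},
    {"wx": 0,"wy": 0,"wz": 0,"x": 15,"y": -70,"z": 0,"hand": 30},
    {"wx": 0,"wy": 0,"wz": 0,"x": 15,"y": -70,"z": 0,"hand": 30},
  ],
)

```text
t: 7.68
ee_pos: [0.5657, 0.1727, 0.2025]
ee_rot: [1.0, 0.001, -0.001, 0.001]
wrist_force: [-0.1, 0.7, -0.9]
width: 0.464
```

```bash
python3 - <<'E'
from h import *
go([.62,.2,.03])
c=vision.camera_info('wrist');im=vision.snapshot('wrist');save(im,'w5r.png');save(cv2.resize(im,(800,600),interpolation=cv2.INTER_CUBIC),'w5.png')
import pickle;pickle.dump({k:c[k] for k in c},open('c5.pkl','wb'))
look('wrist',keys=['housing','pulley'],shot=False)
for d in vision.regions_of('housing','wrist'): print(d['confidence'],d['bbox']);np.save('hm.npy',d['pixels']) if d['confidence']>.5 else 0
meas('wrist',keys=['pulley'],shot=False)
E
```

```text
t 7.68 tcp [0.5657 0.1727 0.2025] w 0.464 F [-0.1  0.7 -0.9] shift [ 54.6 -27.4 172.4] rot [0.001 0.002 0.002]
wrist housing 0.63 [225.6  63.4] [0.6904 0.2097]
wrist pulley 0.63 [388.2  68.5] [0.6937 0.0143]
0.72 [175.0, 36.0, 100.4, 60.7]
wrist pulley 0.66 px [393.6  67.2] area ratio 0.94 [0.6939 0.0129]
```

View pics/w5.png

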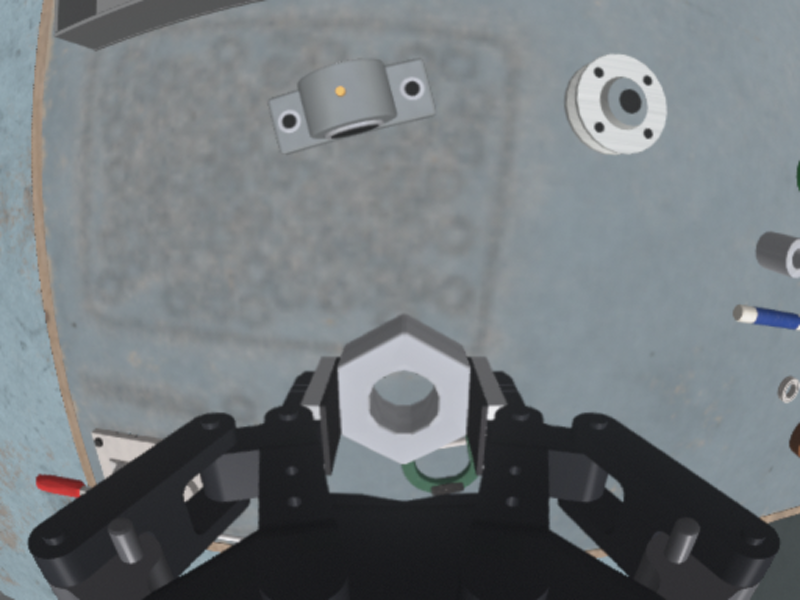

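```bash
python3 - <<'E'
from h import *
import pickle;c=pickle.load(open('c5.pkl','rb'));s=.64
for z in (.008,.014,.02):
  a,b=[ground('wrist',(x*s,y*s),z,c)[:2] for x,y in((289,121),(413,88))]
  d=a-b;print(z,((a+b)/2).round(4),np.hypot(*d).round(4),np.arctan2(-d[0],d[1]).round(3))
  a,b=[ground('wrist',(x*s,y*s),z,c)[:2] for x,y in((283,154),(435,113))];d=a-b;print('front corners',((a+b)/2).round(4),np.hypot(*d).round(4),np.arctan2(-d[0],d[1]).round(3))
m=np.load('hm.npy').astype(np.uint8);cs,_=cv2.findContours(m,0,2);print((cv2.minAreaRect(max(cs,key=cv2.contourArea))))
E
```

```text
0.008 [0.6857 0.2115] 0.0925 0.24
front corners [0.6643 0.206 ] 0.1137 0.248
0.014 [0.6847 0.2108] 0.0908 0.24
front corners [0.6637 0.2054] 0.1117 0.248
0.02 [0.6837 0.2102] 0.0892 0.24
front corners [0.6631 0.2049] 0.1097 0.248
((223.3699951171875, 62.9373779296875), (48.44097900390625, 102.90685272216797), 75.35261535644531)
```

```bash
python3 -c "
from h import *
go([.619,.1943,.0055],.244)"
```

```text
t 7.93 tcp [0.5664 0.1712 0.2032] w 0.462 F [ 0.3 -0.8 -1.9] shift [ 52.6 -23.3 197.7] rot [ 0.     0.    -0.246]
```

Emit:
move_arm(
  deltas=[
    {"wx": 0,"wy": 0,"wz": -0.08,"x": 15,"y": -7,"z": 30,"hand": 30},
    {"wx": 0,"wy": 0,"wz": -0.16,"x": 30,"y": -14,"z": 60,"hand": 30},
    {"wx": 0,"wy": 0,"wz": -0.246,"x": 45,"y": -20,"z": 92,"hand": 30},
    {"wx": 0,"wy": 0,"wz": -0.246,"x": 52.5,"y": -23,"z": 125,"hand": 30},
    {"wx": 0,"wy": 0,"wz": -0.246,"x": 52.5,"y": -23,"z": 155,"hand": 30},
  ],
)

```text
t: 8.35
ee_pos: [0.621, 0.195, 0.0471]
ee_rot: [0.993, 0.122, 0.001, -0.0]
wrist_force: [1.5, -0.3, -1.4]
width: 0.463
```

Emit:
move_arm(
  deltas=[
    {"wx": 0,"wy": 0,"wz": 0,"x": 0,"y": 0,"z": 20,"hand": 30},
    {"wx": 0,"wy": 0,"wz": 0,"x": 0,"y": 0,"z": 33,"hand": 30},
    {"wx": 0,"wy": 0,"wz": 0,"x": 0,"y": 0,"z": 38,"hand": 30},
    {"wx": 0,"wy": 0,"wz": 0,"x": 0,"y": 0,"z": 41,"hand": 30},
    {"wx": 0,"wy": 0,"wz": 0,"x": 0,"y": 0,"z": 41,"hand": 30},
  ],
)

```text
t: 8.77
ee_pos: [0.6198, 0.1954, 0.008]
ee_rot: [0.992, 0.122, 0.001, -0.0]
wrist_force: [-0.0, 0.6, -0.3]
width: 0.462
```

```bash
python3 -c "
from h import *
go([.619,.1943,.0055],.244)"
```

```text
t 8.77 tcp [0.6198 0.1954 0.008 ] w 0.462 F [-0.   0.6 -0.3] shift [-1.1  0.8  2.5] rot [-0.    -0.001  0.001]
```

Emit:
move_arm(
  deltas=[
    {"wx": 0,"wy": 0,"wz": 0,"x": -1,"y": 1,"z": 1.5,"hand": 30},
    {"wx": 0,"wy": 0,"wz": 0,"x": -1,"y": 1,"z": 3,"hand": 30},
    {"wx": 0,"wy": 0,"wz": 0,"x": -1,"y": 1,"z": 3,"hand": 90},
    {"wx": 0,"wy": 0,"wz": 0,"x": -1,"y": 1,"z": 3,"hand": 90},
    {"wx": 0,"wy": 0,"wz": 0,"x": -1,"y": 1,"z": 3,"hand": 90},
  ],
)

```text
t: 9.18
ee_pos: [0.619, 0.1946, 0.0052]
ee_rot: [0.992, 0.123, 0.001, -0.0]
wrist_force: [-0.0, -0.3, -0.5]
width: 0.875
```

Emit:
move_arm(
  deltas=[
    {"wx": 0,"wy": 0,"wz": 0,"x": 0,"y": 0,"z": -30,"hand": 90},
    {"wx": 0,"wy": 0,"wz": 0,"x": 0,"y": 0,"z": -70,"hand": 90},
    {"wx": 0,"wy": 0,"wz": 0,"x": 0,"y": 0,"z": -110,"hand": 90},
    {"wx": 0,"wy": 0,"wz": 0,"x": 0,"y": 0,"z": -140,"hand": 90},
    {"wx": 0,"wy": 0,"wz": 0,"x": 0,"y": 0,"z": -140,"hand": 90},
  ],
)

```text
t: 9.6
ee_pos: [0.624, 0.196, 0.1542]
ee_rot: [0.992, 0.123, 0.008, -0.001]
wrist_force: [1.5, -0.6, 0.9]
width: 0.902
```

```bash
python3 -c "
from h import *
vision.snapshot('top')
meas('wrist',keys=['nut_centre'],name='w6.png')
go([.590,-.1715,.12],0)"
```

```text
wrist nut_centre 0.82 px [258.5 187.5] area ratio 0.87 [0.6185 0.1954]
t 9.75 tcp [0.6186 0.1945 0.1451] w 0.9 F [-0.3 -0.3 -1.1] shift [-116.8  348.    24.9] rot [-0.    -0.001  0.246]
```

View pics/w6.png

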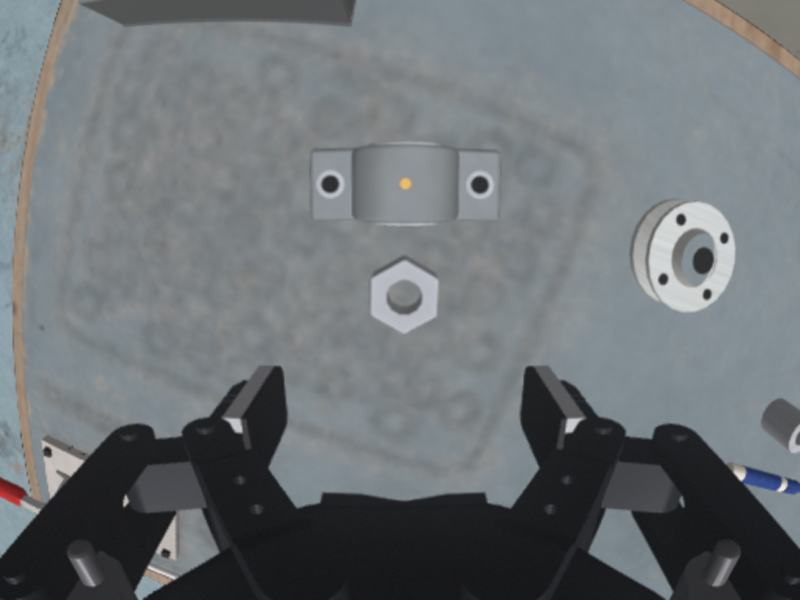

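The nut at (404,296) is aligned with the bore line. Next the sleeve.

Emit:
move_arm(
  deltas=[
    {"wx": 0,"wy": 0,"wz": 0.05,"x": -13,"y": 38,"z": 0,"hand": 100},
    {"wx": 0,"wy": 0,"wz": 0.1,"x": -26,"y": 76,"z": 0,"hand": 100},
    {"wx": 0,"wy": 0,"wz": 0.15,"x": -39,"y": 114,"z": 0,"hand": 100},
    {"wx": 0,"wy": 0,"wz": 0.2,"x": -52,"y": 152,"z": 0,"hand": 100},
    {"wx": 0,"wy": 0,"wz": 0.246,"x": -65,"y": 190,"z": 0,"hand": 100},
  ],
)

```text
t: 10.17
ee_pos: [0.5993, -0.0072, 0.1416]
ee_rot: [1.0, -0.001, -0.002, -0.0]
wrist_force: [0.4, 0.5, -0.4]
width: 0.999
```

```bash
python3 -c "
from h import *
go([.5895,-.1715,.12],0)"
```

```text
t 10.17 tcp [ 0.5993 -0.0072  0.1416] w 0.999 F [ 0.4  0.5 -0.4] shift [ -9.4 164.4  21.6] rot [-0.     0.004 -0.002]
```

Emit:
move_arm(
  deltas=[
    {"wx": 0,"wy": 0,"wz": 0,"x": -2,"y": 38,"z": 0,"hand": 100},
    {"wx": 0,"wy": 0,"wz": 0,"x": -5,"y": 76,"z": 0,"hand": 100},
    {"wx": 0,"wy": 0,"wz": 0,"x": -8,"y": 114,"z": 10,"hand": 100},
    {"wx": 0,"wy": 0,"wz": 0,"x": -10,"y": 145,"z": 15,"hand": 100},
    {"wx": 0,"wy": 0,"wz": 0,"x": -10,"y": 163,"z": 20,"hand": 100},
  ],
)

```text
t: 10.58
ee_pos: [0.5889, -0.1716, 0.1212]
ee_rot: [1.0, -0.001, -0.002, -0.0]
wrist_force: [0.1, -0.4, -0.5]
width: 1.0
```

```bash
python3 -c "
from h import *
vision.snapshot('top')
vision.snapshot('top')
meas('wrist',keys=['sleeve_centre'],name='w7.png')
go([.5895,-.1715,.01],0)"
```

```text
wrist sleeve_centre 0.84 px [259.4 194.1] area ratio 0.94 [ 0.5894 -0.1712]
t 10.78 tcp [ 0.59   -0.1685  0.122 ] w 0.999 F [ 0.2  0.3 -0. ] shift [ -0.    3.2 112. ] rot [-0.002  0.004 -0.002]
```

View pics/w7.png

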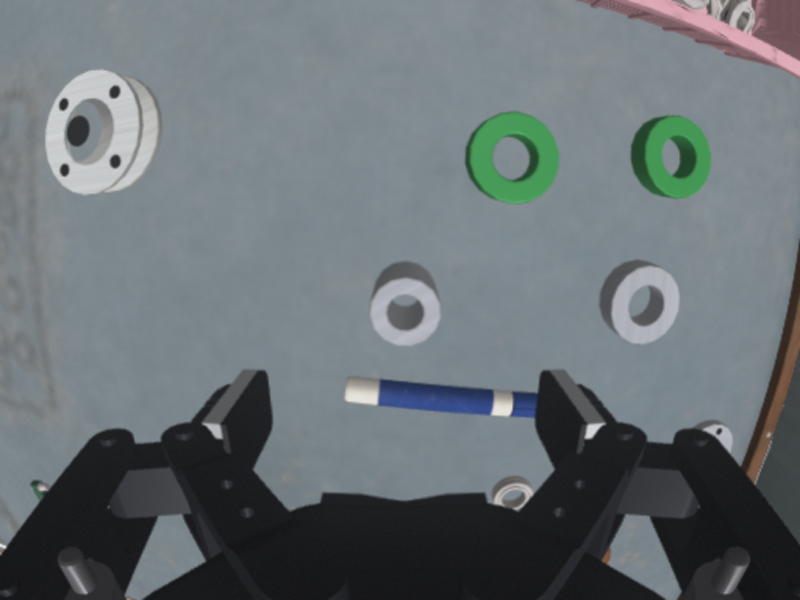

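Emit:
move_arm(
  deltas=[
    {"wx": 0,"wy": 0,"wz": 0,"x": 0,"y": 0,"z": 35,"hand": 100},
    {"wx": 0,"wy": 0,"wz": 0,"x": 0,"y": 0,"z": 70,"hand": 100},
    {"wx": 0,"wy": 0,"wz": 0,"x": 0,"y": 0,"z": 95,"hand": 100},
    {"wx": 0,"wy": 0,"wz": 0,"x": 0,"y": 0,"z": 110,"hand": 100},
    {"wx": 0,"wy": 0,"wz": 0,"x": 0,"y": 0,"z": 110,"hand": 100},
  ],
)

```text
t: 11.2
ee_pos: [0.5875, -0.1655, 0.0092]
ee_rot: [1.0, 0.001, -0.005, -0.002]
wrist_force: [-0.7, 0.3, -0.3]
width: 0.999
```

Emit:
move_arm(
  deltas=[
    {"wx": 0,"wy": 0,"wz": 0,"x": 0,"y": 0,"z": 0,"hand": 100},
    {"wx": 0,"wy": 0,"wz": 0,"x": 0,"y": 0,"z": 0,"hand": 25},
    {"wx": 0,"wy": 0,"wz": 0,"x": 0,"y": 0,"z": 0,"hand": 25},
    {"wx": 0,"wy": 0,"wz": 0,"x": 0,"y": 0,"z": 0,"hand": 25},
    {"wx": 0,"wy": 0,"wz": 0,"x": 0,"y": 0,"z": 0,"hand": 25},
  ],
)

```text
t: 11.62
ee_pos: [0.5928, -0.1692, 0.016]
ee_rot: [1.0, 0.0, 0.001, 0.001]
wrist_force: [-0.6, -2.5, 1.4]
width: 0.452
```

Emit:
move_arm(
  deltas=[
    {"wx": 0,"wy": 0,"wz": 0,"x": 0,"y": 0,"z": 0,"hand": 25},
    {"wx": 0,"wy": 0,"wz": 0,"x": 0,"y": 0,"z": 0,"hand": 25},
    {"wx": 0,"wy": 0,"wz": 0,"x": 0,"y": 0,"z": 0,"hand": 25},
  ],
)

```text
t: 11.87
ee_pos: [0.5929, -0.1693, 0.0163]
ee_rot: [1.0, -0.0, 0.001, 0.0]
wrist_force: [-1.5, 0.3, 5.5]
width: 0.412
```

```bash
python3 -c "
from h import *
meas('wrist',keys=['sleeve_centre'],name='w8.png')
go([.5497,.1774,.12],.244)"
```

```text
wrist sleeve_centre 0.73 px [258.2 259.6] area ratio 0.92 [ 0.5892 -0.1683]
t 11.97 tcp [ 0.5929 -0.1693  0.0163] w 0.418 F [-1.3  0.3  5.9] shift [ -43.1 -346.6 -104.1] rot [ 0.001 -0.003 -0.244]
```

View pics/w8.png

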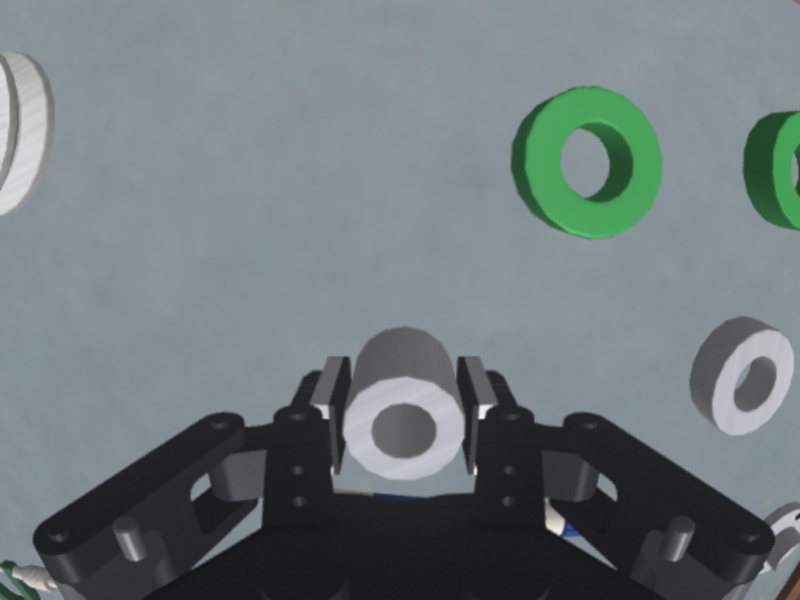

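Emit:
move_arm(
  deltas=[
    {"wx": 0,"wy": 0,"wz": 0,"x": 0,"y": 0,"z": -25,"hand": 25},
    {"wx": 0,"wy": 0,"wz": 0,"x": 0,"y": 0,"z": -60,"hand": 25},
    {"wx": 0,"wy": 0,"wz": 0,"x": 0,"y": -10,"z": -95,"hand": 25},
    {"wx": 0,"wy": 0,"wz": 0,"x": -5,"y": -38,"z": -120,"hand": 25},
    {"wx": 0,"wy": 0,"wz": 0,"x": -8,"y": -76,"z": -130,"hand": 25},
  ],
)

```text
t: 12.38
ee_pos: [0.5863, -0.0949, 0.1495]
ee_rot: [1.0, -0.002, 0.004, 0.001]
wrist_force: [1.4, 0.8, -3.0]
width: 0.415
```

Emit:
move_arm(
  deltas=[
    {"wx": 0,"wy": 0,"wz": -0.05,"x": -4,"y": -38,"z": 0,"hand": 25},
    {"wx": 0,"wy": 0,"wz": -0.1,"x": -9,"y": -76,"z": 0,"hand": 25},
    {"wx": 0,"wy": 0,"wz": -0.15,"x": -15,"y": -114,"z": 0,"hand": 25},
    {"wx": 0,"wy": 0,"wz": -0.2,"x": -20,"y": -152,"z": 0,"hand": 25},
    {"wx": 0,"wy": 0,"wz": -0.244,"x": -25,"y": -190,"z": 0,"hand": 25},
  ],
)

```text
t: 12.8
ee_pos: [0.5573, 0.0987, 0.144]
ee_rot: [0.992, 0.123, -0.0, -0.0]
wrist_force: [0.1, -0.2, -3.5]
width: 0.409
```

```bash
python3 -c "
from h import *
go([.5533,.1783,.018],.244)"
```

```text
t 12.8 tcp [0.5573 0.0987 0.144 ] w 0.409 F [ 0.1 -0.2 -3.5] shift [ 15.5 -78.1 126. ] rot [-0.     0.001  0.002]
```

Emit:
move_arm(
  deltas=[
    {"wx": 0,"wy": 0,"wz": 0,"x": 7,"y": -35,"z": 0,"hand": 25},
    {"wx": 0,"wy": 0,"wz": 0,"x": 15,"y": -65,"z": 20,"hand": 25},
    {"wx": 0,"wy": 0,"wz": 0,"x": 15.5,"y": -78,"z": 50,"hand": 25},
    {"wx": 0,"wy": 0,"wz": 0,"x": 15.5,"y": -78,"z": 80,"hand": 25},
    {"wx": 0,"wy": 0,"wz": 0,"x": 15.5,"y": -78,"z": 95,"hand": 25},
  ],
)

```text
t: 13.22
ee_pos: [0.5513, 0.1773, 0.0453]
ee_rot: [0.992, 0.123, -0.003, 0.0]
wrist_force: [-0.4, -0.5, -4.1]
width: 0.413
```

Emit:
move_arm(
  deltas=[
    {"wx": 0,"wy": 0,"wz": 0,"x": 0,"y": 0,"z": 15,"hand": 25},
    {"wx": 0,"wy": 0,"wz": 0,"x": 0,"y": 0,"z": 25,"hand": 25},
    {"wx": 0,"wy": 0,"wz": 0,"x": 0,"y": 0,"z": 27,"hand": 25},
    {"wx": 0,"wy": 0,"wz": 0,"x": 0,"y": 0,"z": 27,"hand": 25},
  ],
)

```text
t: 13.55
ee_pos: [0.554, 0.1763, 0.0215]
ee_rot: [0.993, 0.121, -0.001, 0.0]
wrist_force: [-0.2, 0.3, -3.1]
width: 0.413
```

```bash
python3 -c "
from h import *
go([.5533,.1783,.0165],.244)"
```

```text
t 13.55 tcp [0.554  0.1763 0.0215] w 0.413 F [-0.2  0.3 -3.1] shift [-0.2 -2.1  5. ] rot [-0.     0.002 -0.001]
```

Emit:
move_arm(
  deltas=[
    {"wx": 0,"wy": 0,"wz": 0,"x": 0,"y": -1,"z": 2,"hand": 25},
    {"wx": 0,"wy": 0,"wz": 0,"x": 0,"y": -1,"z": 4,"hand": 25},
    {"wx": 0,"wy": 0,"wz": 0,"x": 0,"y": -1,"z": 4.5,"hand": 25},
    {"wx": 0,"wy": 0,"wz": 0,"x": 0,"y": -1,"z": 5,"hand": 25},
    {"wx": 0,"wy": 0,"wz": 0,"x": 0,"y": -1,"z": 5,"hand": 25},
  ],
)

```text
t: 13.97
ee_pos: [0.5549, 0.1777, 0.0178]
ee_rot: [0.993, 0.122, 0.0, -0.0]
wrist_force: [-0.2, 0.5, -2.6]
width: 0.41
```

```bash
python3 -c "
from h import *
go([.5533,.1783,.0165],.244)"
```

```text
t 13.97 tcp [0.5549 0.1777 0.0178] w 0.41 F [-0.2  0.5 -2.6] shift [-1.4 -1.   1.3] rot [-0.    -0.001 -0.   ]
```

Nearly down; the weight is still carried. I'll lower 2 mm more and release.

Emit:
move_arm(
  deltas=[
    {"wx": 0,"wy": 0,"wz": 0,"x": -1,"y": -1,"z": 1,"hand": 25},
    {"wx": 0,"wy": 0,"wz": 0,"x": -1,"y": -1,"z": 2,"hand": 25},
    {"wx": 0,"wy": 0,"wz": 0,"x": -1,"y": -1,"z": 2,"hand": 25},
    {"wx": 0,"wy": 0,"wz": 0,"x": -1,"y": -1,"z": 2,"hand": 60},
    {"wx": 0,"wy": 0,"wz": 0,"x": -1,"y": -1,"z": 2,"hand": 90},
  ],
)

```text
t: 14.38
ee_pos: [0.5539, 0.1786, 0.0158]
ee_rot: [0.993, 0.122, 0.001, -0.0]
wrist_force: [0.1, -0.2, -0.1]
width: 0.682
```

Emit:
move_arm(
  deltas=[
    {"wx": 0,"wy": 0,"wz": 0,"x": 0,"y": 0,"z": 0,"hand": 90},
    {"wx": 0,"wy": 0,"wz": 0,"x": 0,"y": 0,"z": -20,"hand": 90},
    {"wx": 0,"wy": 0,"wz": 0,"x": 0,"y": 0,"z": -60,"hand": 90},
    {"wx": 0,"wy": 0,"wz": 0,"x": 0,"y": 0,"z": -100,"hand": 90},
    {"wx": 0,"wy": 0,"wz": 0,"x": 0,"y": 0,"z": -140,"hand": 90},
  ],
)

```text
t: 14.8
ee_pos: [0.5527, 0.1782, 0.1561]
ee_rot: [0.993, 0.122, -0.001, 0.0]
wrist_force: [1.0, -0.1, 0.9]
width: 0.9
```

```bash
python3 -c "
from h import *
vision.snapshot('top')
vision.snapshot('top')
vision.snapshot('top')
meas('wrist',keys=['sleeve_centre','nut_centre'],name='w9.png')
meas('top',keys=['bearing_centre'])
go([.4403,-.2473,.12],0)"
```

```text
wrist sleeve_centre 0.84 px [257.8 192.2] area ratio 0.91 [0.5503 0.1793]
wrist nut_centre 0.98 px [258.  117.8] area ratio 0.85 [0.6182 0.1959]
t 15.2 tcp [0.5518 0.1779 0.153 ] w 0.896 F [-0.4 -0.3  0.3] shift [-210.7  385.8   33.9] rot [0.001 0.004 0.244]
```

View pics/w9.png

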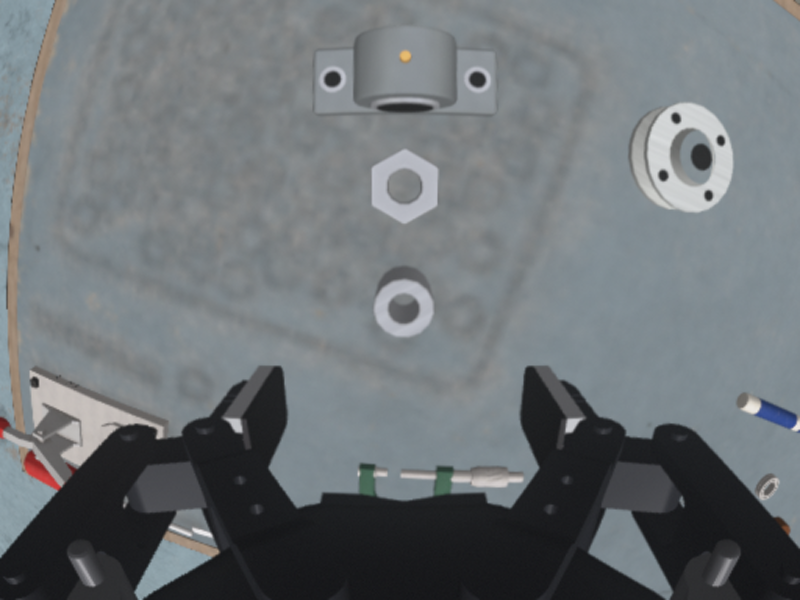

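Block, nut and sleeve line up in column 404. Next the bearing.

Emit:
move_arm(
  deltas=[
    {"wx": 0,"wy": 0,"wz": 0.05,"x": -18,"y": 34,"z": 0,"hand": 100},
    {"wx": 0,"wy": 0,"wz": 0.1,"x": -36,"y": 68,"z": 0,"hand": 100},
    {"wx": 0,"wy": 0,"wz": 0.15,"x": -54,"y": 102,"z": 0,"hand": 100},
    {"wx": 0,"wy": 0,"wz": 0.2,"x": -72,"y": 136,"z": 0,"hand": 100},
    {"wx": 0,"wy": 0,"wz": 0.244,"x": -90,"y": 170,"z": 0,"hand": 100},
  ],
)

```text
t: 15.62
ee_pos: [0.5051, -0.0096, 0.1534]
ee_rot: [1.0, -0.001, -0.002, -0.0]
wrist_force: [-0.9, -0.8, 0.1]
width: 1.003
```

```bash
python3 -c "
from h import *
go([.4403,-.2473,.12],0)"
```

```text
t 15.62 tcp [ 0.5051 -0.0096  0.1534] w 1.003 F [-0.9 -0.8  0.1] shift [-64.3 237.8  33.5] rot [-0.     0.003 -0.002]
```

Emit:
move_arm(
  deltas=[
    {"wx": 0,"wy": 0,"wz": 0,"x": -10,"y": 38,"z": 0,"hand": 100},
    {"wx": 0,"wy": 0,"wz": 0,"x": -20,"y": 76,"z": 0,"hand": 100},
    {"wx": 0,"wy": 0,"wz": 0,"x": -30,"y": 114,"z": 0,"hand": 100},
    {"wx": 0,"wy": 0,"wz": 0,"x": -40,"y": 152,"z": 0,"hand": 100},
    {"wx": 0,"wy": 0,"wz": 0,"x": -50,"y": 190,"z": 0,"hand": 100},
  ],
)

```text
t: 16.03
ee_pos: [0.4551, -0.1995, 0.1536]
ee_rot: [1.0, -0.0, -0.001, -0.001]
wrist_force: [1.7, -0.2, -0.3]
width: 0.993
```

Emit:
move_arm(
  deltas=[
    {"wx": 0,"wy": 0,"wz": 0,"x": -10,"y": 30,"z": 15,"hand": 100},
    {"wx": 0,"wy": 0,"wz": 0,"x": -14,"y": 43,"z": 40,"hand": 100},
    {"wx": 0,"wy": 0,"wz": 0,"x": -14,"y": 47,"z": 53,"hand": 80},
    {"wx": 0,"wy": 0,"wz": 0,"x": -14,"y": 47,"z": 53,"hand": 80},
    {"wx": 0,"wy": 0,"wz": 0,"x": -14,"y": 47,"z": 53,"hand": 80},
  ],
)

```text
t: 16.45
ee_pos: [0.4412, -0.2445, 0.1001]
ee_rot: [1.0, -0.001, -0.002, -0.001]
wrist_force: [0.9, -1.1, 0.2]
width: 0.796
```

```bash
python3 -c "
from h import *
vision.snapshot('top')
meas('wrist',keys=['bearing_centre'],name='w10.png')
go([.4403,-.2473,.006],0)"
```

```text
wrist bearing_centre 0.79 px [262.1 195.8] area ratio 0.93 [ 0.4402 -0.247 ]
wrist bearing_centre 0.43 px [208.4  98.5] area ratio 3.16 [ 0.5206 -0.2043]
t 16.6 tcp [ 0.4437 -0.245   0.103 ] w 0.802 F [-0.2 -0.1  0.9] shift [-3.5  2.3 97. ] rot [ 0.    -0.001  0.001]
```

View pics/w10.png

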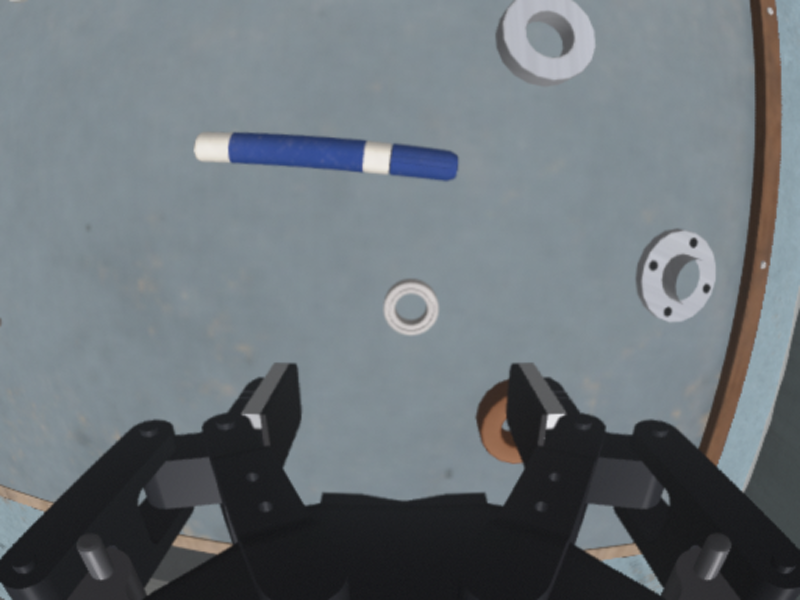

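Emit:
move_arm(
  deltas=[
    {"wx": 0,"wy": 0,"wz": 0,"x": -2,"y": 2,"z": 35,"hand": 60},
    {"wx": 0,"wy": 0,"wz": 0,"x": -3,"y": 2,"z": 65,"hand": 60},
    {"wx": 0,"wy": 0,"wz": 0,"x": -3,"y": 2,"z": 82,"hand": 60},
    {"wx": 0,"wy": 0,"wz": 0,"x": -3,"y": 2,"z": 90,"hand": 60},
    {"wx": 0,"wy": 0,"wz": 0,"x": -3,"y": 2,"z": 90,"hand": 60},
  ],
)

```text
t: 17.02
ee_pos: [0.4394, -0.2461, 0.0112]
ee_rot: [1.0, 0.001, -0.001, -0.001]
wrist_force: [0.3, -0.0, -0.6]
width: 0.597
```

```bash
python3 -c "
from h import *
vision.snapshot('top')
vision.snapshot('top')
meas('wrist',keys=['bearing_centre'],name='w11.png')
go([.4403,-.2473,.005],0)"
```

```text
wrist bearing_centre 0.73 px [259.2 237.6] area ratio 0.93 [ 0.4399 -0.2471]
wrist bearing_centre 0.62 px [390.7  10.5] area ratio 0.72 [ 0.5684 -0.3187]
t 17.22 tcp [ 0.4418 -0.2481  0.0142] w 0.598 F [ 0.4  0.2 -0.1] shift [-1.5 -0.8  9.2] rot [ 0.002 -0.003  0.   ]
```

View pics/w11.png

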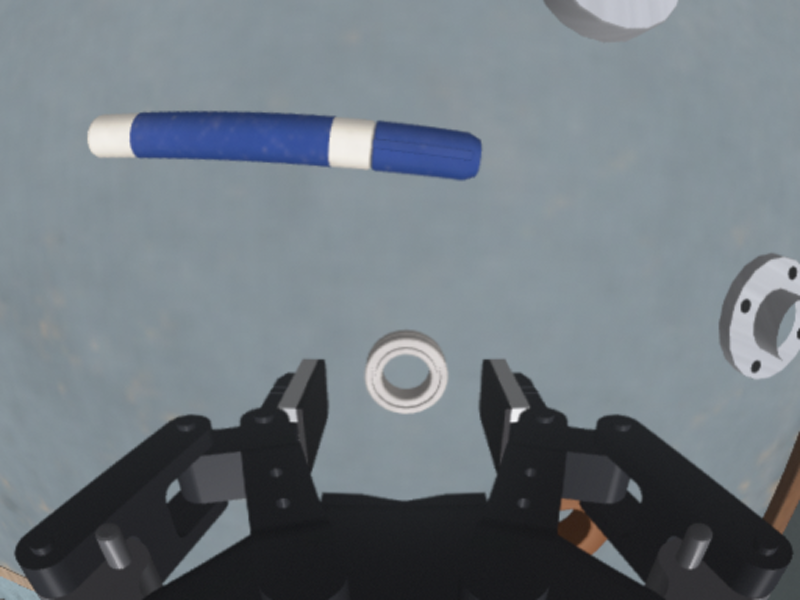

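Emit:
move_arm(
  deltas=[
    {"wx": 0,"wy": 0,"wz": 0,"x": -1,"y": 0,"z": 5,"hand": 60},
    {"wx": 0,"wy": 0,"wz": 0,"x": -1,"y": 0,"z": 8,"hand": 60},
    {"wx": 0,"wy": 0,"wz": 0,"x": -1,"y": 0,"z": 8,"hand": 60},
    {"wx": 0,"wy": 0,"wz": 0,"x": -1,"y": 0,"z": 8,"hand": 20},
    {"wx": 0,"wy": 0,"wz": 0,"x": -1,"y": 0,"z": 8,"hand": 20},
  ],
  squeeze=30,
)

```text
t: 17.63
ee_pos: [0.439, -0.2474, 0.0043]
ee_rot: [1.0, -0.0, 0.0, -0.0]
wrist_force: [0.4, 0.3, 1.4]
width: 0.329
```

Emit:
move_arm(
  deltas=[
    {"wx": 0,"wy": 0,"wz": 0,"x": 0,"y": 0,"z": 0,"hand": 20},
    {"wx": 0,"wy": 0,"wz": 0,"x": 0,"y": 0,"z": 0,"hand": 20},
    {"wx": 0,"wy": 0,"wz": 0,"x": 0,"y": 0,"z": 0,"hand": 20},
  ],
)

```text
t: 17.88
ee_pos: [0.4391, -0.2475, 0.0046]
ee_rot: [1.0, -0.0, 0.0, 0.0]
wrist_force: [-1.2, 1.0, 2.7]
width: 0.311
```

```bash
python3 -c "
from h import *
meas('wrist',keys=['bearing_centre'],name='w12.png')
go([.4403,-.2473,.005],0)"
```

```text
wrist bearing_centre 0.72 px [258.1 240.1] area ratio 0.91 [ 0.4403 -0.2464]
t 17.98 tcp [ 0.4391 -0.2475  0.0045] w 0.312 F [-1.1 -0.   3.7] shift [ 1.2 -0.2 -0.5] rot [ 0. -0. -0.]
```

View pics/w12.png

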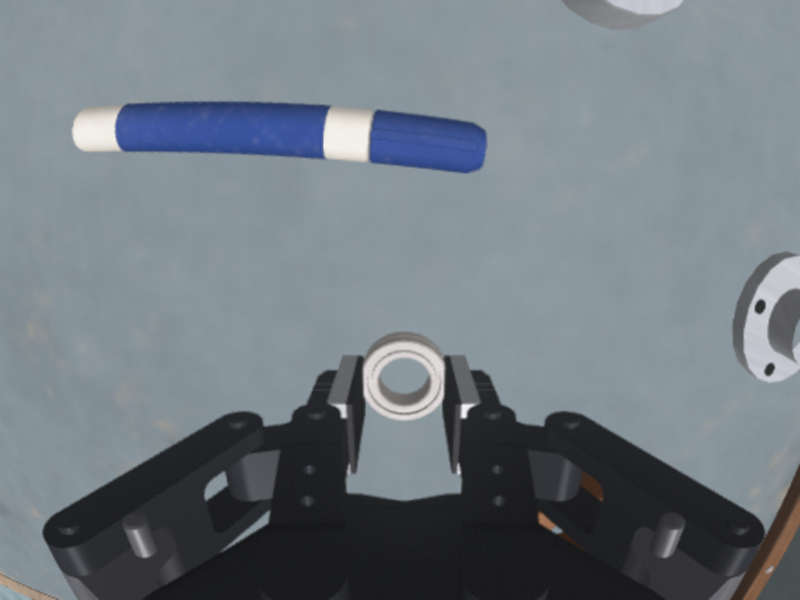

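Emit:
move_arm(
  deltas=[
    {"wx": 0,"wy": 0,"wz": 0,"x": 0,"y": 0,"z": -25,"hand": 20},
    {"wx": 0,"wy": 0,"wz": 0,"x": 0,"y": 0,"z": -60,"hand": 20},
    {"wx": 0,"wy": 0,"wz": 0,"x": 0,"y": -10,"z": -95,"hand": 20},
    {"wx": 0,"wy": 0,"wz": 0,"x": 10,"y": -38,"z": -120,"hand": 20},
    {"wx": 0,"wy": 0,"wz": 0,"x": 20,"y": -76,"z": -130,"hand": 20},
  ],
)

```text
t: 18.4
ee_pos: [0.4621, -0.1735, 0.1391]
ee_rot: [1.0, -0.002, 0.004, 0.002]
wrist_force: [2.0, 0.7, -0.2]
width: 0.309
```

Emit:
move_arm(
  deltas=[
    {"wx": 0,"wy": 0,"wz": -0.05,"x": 10,"y": -38,"z": 0,"hand": 20},
    {"wx": 0,"wy": 0,"wz": -0.1,"x": 20,"y": -76,"z": 0,"hand": 20},
    {"wx": 0,"wy": 0,"wz": -0.15,"x": 30,"y": -114,"z": 0,"hand": 20},
    {"wx": 0,"wy": 0,"wz": -0.2,"x": 40,"y": -152,"z": 0,"hand": 20},
    {"wx": 0,"wy": 0,"wz": -0.244,"x": 50,"y": -190,"z": 0,"hand": 20},
  ],
)

```text
t: 18.82
ee_pos: [0.509, 0.0206, 0.1342]
ee_rot: [0.992, 0.123, 0.0, 0.0]
wrist_force: [0.0, 0.1, -0.5]
width: 0.311
```

```bash
python3 -c "
from h import *
go([.549,.1785,.08],.244)"
```

```text
t 18.82 tcp [0.509  0.0206 0.1342] w 0.311 F [ 0.   0.1 -0.5] shift [  77.2 -143.4   54.2] rot [ 0.    -0.     0.002]
```

Emit:
move_arm(
  deltas=[
    {"wx": 0,"wy": 0,"wz": 0,"x": 18,"y": -34,"z": 0,"hand": 20},
    {"wx": 0,"wy": 0,"wz": 0,"x": 36,"y": -68,"z": 0,"hand": 20},
    {"wx": 0,"wy": 0,"wz": 0,"x": 54,"y": -102,"z": 10,"hand": 20},
    {"wx": 0,"wy": 0,"wz": 0,"x": 70,"y": -130,"z": 30,"hand": 20},
    {"wx": 0,"wy": 0,"wz": 0,"x": 77,"y": -143,"z": 45,"hand": 20},
  ],
)

```text
t: 19.23
ee_pos: [0.5504, 0.1801, 0.0888]
ee_rot: [0.992, 0.123, 0.001, -0.001]
wrist_force: [0.6, -0.7, -0.5]
width: 0.309
```

Emit:
move_arm(
  deltas=[
    {"wx": 0,"wy": 0,"wz": 0,"x": 0,"y": 0,"z": 8,"hand": 20},
    {"wx": 0,"wy": 0,"wz": 0,"x": 0,"y": 0,"z": 12,"hand": 20},
    {"wx": 0,"wy": 0,"wz": 0,"x": 0,"y": 0,"z": 12,"hand": 20},
    {"wx": 0,"wy": 0,"wz": 0,"x": 0,"y": 0,"z": 12,"hand": 20},
  ],
)

```text
t: 19.57
ee_pos: [0.549, 0.1749, 0.0773]
ee_rot: [0.993, 0.121, -0.0, 0.0]
wrist_force: [0.1, -0.3, 0.6]
width: 0.31
```

```bash
python3 -c "
from h import *
go([.549,.1785,.055],.244)
meas('wrist',keys=['sleeve_centre'],name='w13.png')
meas('wrist',keys=['bearing_centre'],z0={'bearing_centre':.069},shot=False)
go([.549,.1785,.055],.244)"
```

```text
t 19.57 tcp [0.549  0.1749 0.0773] w 0.31 F [ 0.1 -0.3  0.6] shift [ 0.9 -3.5 22.3] rot [ 0.     0.001 -0.001]
wrist sleeve_centre 0.74 px [253.6 203. ] area ratio 0.69 [0.5552 0.1808]
wrist bearing_centre 0.77 px [258.2 240. ] area ratio 0.97 [0.549  0.1761]
t 19.72 tcp [0.55   0.1751 0.0785] w 0.308 F [-0.2  0.1  0.1] shift [-0.2 -3.5 23.5] rot [ 0.    -0.002 -0.002]
```

View pics/w13.png

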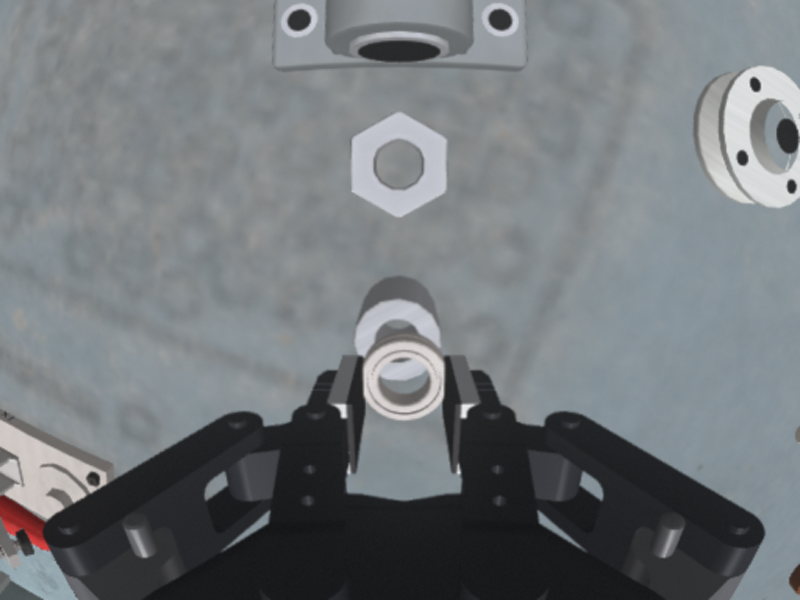

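Emit:
move_arm(
  deltas=[
    {"wx": 0,"wy": 0,"wz": 0,"x": 0,"y": -3,"z": 8,"hand": 20},
    {"wx": 0,"wy": 0,"wz": 0,"x": 0,"y": -3,"z": 16,"hand": 20},
    {"wx": 0,"wy": 0,"wz": 0,"x": 0,"y": -3,"z": 22,"hand": 20},
    {"wx": 0,"wy": 0,"wz": 0,"x": 0,"y": -3,"z": 24,"hand": 20},
    {"wx": 0,"wy": 0,"wz": 0,"x": 0,"y": -3,"z": 24,"hand": 20},
  ],
)

```text
t: 20.13
ee_pos: [0.5474, 0.1786, 0.0518]
ee_rot: [0.993, 0.122, -0.001, 0.0]
wrist_force: [-0.0, -0.1, -0.5]
width: 0.309
```

```bash
python3 -c "
from h import *
vision.snapshot('top');im=vision.snapshot('wrist');save(im[150:330,170:350].repeat(3,0).repeat(3,1),'w14.png')
go([.549,.1785,.0495],.244)"
```

```text
t 20.23 tcp [0.5483 0.1789 0.0529] w 0.308 F [-0.7 -0.2 -0.1] shift [0.5 0.5 3.4] rot [ 0.     0.001 -0.   ]
```

View pics/w14.png

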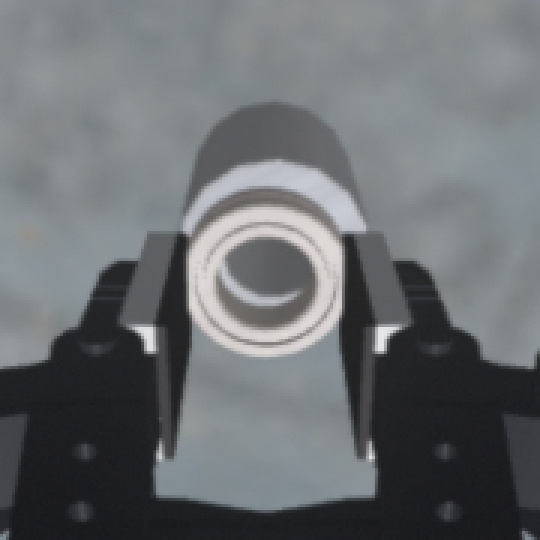

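Emit:
move_arm(
  deltas=[
    {"wx": 0,"wy": 0,"wz": 0,"x": 1.5,"y": 1,"z": 1,"hand": 20},
    {"wx": 0,"wy": 0,"wz": 0,"x": 1.5,"y": 1,"z": 2.5,"hand": 20},
    {"wx": 0,"wy": 0,"wz": 0,"x": 1.5,"y": 1,"z": 2.5,"hand": 20},
    {"wx": 0,"wy": 0,"wz": 0,"x": 1.5,"y": 1,"z": 2.5,"hand": 20},
  ],
)

```text
t: 20.57
ee_pos: [0.5503, 0.1783, 0.0509]
ee_rot: [0.993, 0.122, 0.0, -0.0]
wrist_force: [-0.4, 0.2, 0.3]
width: 0.309
```

```bash
python3 -c "
from h import *
im=vision.snapshot('wrist');save(im[150:330,170:350].repeat(3,0).repeat(3,1),'w15.png')
go([.549,.1785,.0495],.244)"
```

```text
t 20.62 tcp [0.5503 0.1783 0.0509] w 0.308 F [-0.1  0.2  0.2] shift [-1.2 -0.5  1.4] rot [-0. -0. -0.]
```

View pics/w15.png

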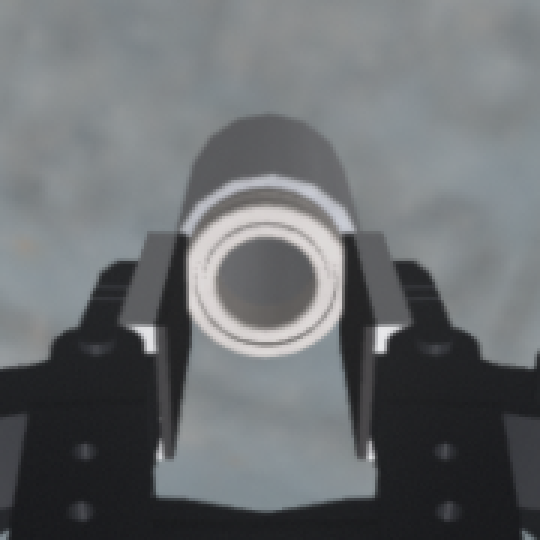

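Emit:
move_arm(
  deltas=[
    {"wx": 0,"wy": 0,"wz": 0,"x": 0,"y": 0,"z": 1,"hand": 20},
    {"wx": 0,"wy": 0,"wz": 0,"x": 0,"y": 0,"z": 1.5,"hand": 20},
    {"wx": 0,"wy": 0,"wz": 0,"x": 0,"y": 0,"z": 1.5,"hand": 20},
    {"wx": 0,"wy": 0,"wz": 0,"x": 0,"y": 0,"z": 1.5,"hand": 45},
    {"wx": 0,"wy": 0,"wz": 0,"x": 0,"y": 0,"z": 1.5,"hand": 80},
  ],
)

```text
t: 21.03
ee_pos: [0.5502, 0.1784, 0.0493]
ee_rot: [0.993, 0.122, 0.0, -0.0]
wrist_force: [0.2, -0.3, -0.4]
width: 0.579
```

Emit:
move_arm(
  deltas=[
    {"wx": 0,"wy": 0,"wz": 0,"x": 0,"y": 0,"z": 0,"hand": 80},
    {"wx": 0,"wy": 0,"wz": 0,"x": 0,"y": 0,"z": -15,"hand": 80},
    {"wx": 0,"wy": 0,"wz": 0,"x": 0,"y": 0,"z": -45,"hand": 80},
    {"wx": 0,"wy": 0,"wz": 0,"x": 0,"y": 0,"z": -80,"hand": 80},
    {"wx": 0,"wy": 0,"wz": 0,"x": 0,"y": 0,"z": -100,"hand": 80},
  ],
)

```text
t: 21.45
ee_pos: [0.5515, 0.1787, 0.1525]
ee_rot: [0.993, 0.122, 0.002, -0.0]
wrist_force: [1.0, 1.0, 0.9]
width: 0.799
```

```bash
python3 -c "
from h import *
vision.snapshot('top')
vision.snapshot('top')
vision.snapshot('top')
meas('wrist',keys=['sleeve_centre','bearing_centre'],z0={'bearing_centre':.045},name='w16.png')
meas('scene',keys=['sleeve_centre','bearing_centre','collar_centre'],z0={'bearing_centre':.045})
go([.585,-.3167,.12],0)"
```

```text
wrist sleeve_centre 0.84 px [261.3 179.8] area ratio 0.48 [0.5594 0.1789]
wrist bearing_centre 0.59 px [257. 193.] area ratio 0.97 [0.5513 0.1809]
scene sleeve_centre 0.46 px [192.7 183.8] area ratio 0.65 [0.544  0.1737]
scene bearing_centre 0.53 px [192.2 175.5] area ratio 0.49 [0.5519 0.1774]
scene collar_centre 0.77 px [355.4 214.8] area ratio 0.74 [ 0.6756 -0.332 ]
scene collar_centre 0.76 px [322.6 205. ] area ratio 0.79 [ 0.668  -0.2288]
scene collar_centre 0.76 px [304.1 283.1] area ratio 0.9 [ 0.3716 -0.3109]
scene collar_centre 0.66 px [338.8 231.6] area ratio 0.82 [ 0.5859 -0.3162]
t 21.95 tcp [0.5492 0.178  0.1476] w 0.802 F [ 0.2  0.3 -0.2] shift [-84.6 488.7  27.9] rot [0.    0.003 0.244]
```

View pics/w16.png

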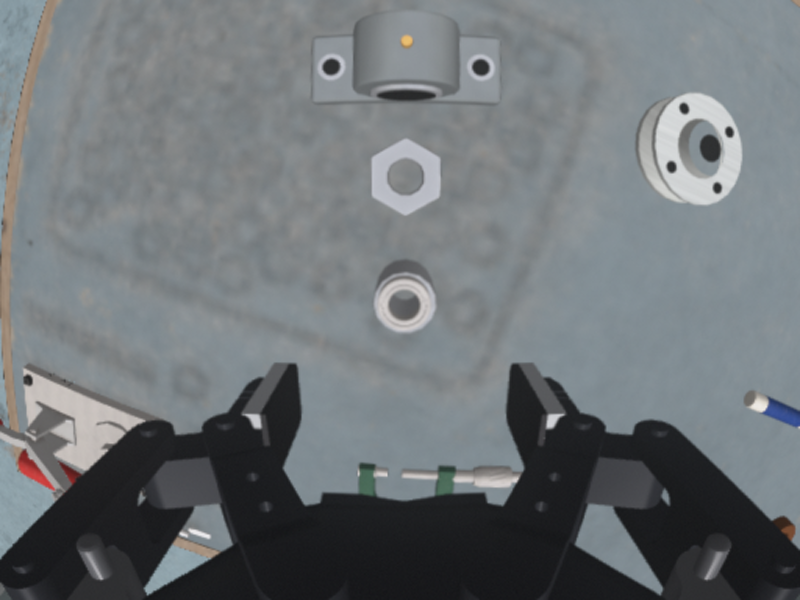

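The bearing sits flat and centred on the sleeve at (404,304). Next the grey collar.

Emit:
move_arm(
  deltas=[
    {"wx": 0,"wy": 0,"wz": 0.05,"x": -7,"y": 38,"z": -8,"hand": 100},
    {"wx": 0,"wy": 0,"wz": 0.1,"x": -14,"y": 76,"z": -10,"hand": 100},
    {"wx": 0,"wy": 0,"wz": 0.15,"x": -21,"y": 114,"z": -10,"hand": 100},
    {"wx": 0,"wy": 0,"wz": 0.2,"x": -28,"y": 152,"z": -10,"hand": 100},
    {"wx": 0,"wy": 0,"wz": 0.244,"x": -35,"y": 190,"z": -10,"hand": 100},
  ],
)

```text
t: 22.37
ee_pos: [0.5617, -0.016, 0.1587]
ee_rot: [1.0, -0.001, -0.0, -0.0]
wrist_force: [0.4, -0.4, -0.2]
width: 1.002
```

```bash
python3 -c "
from h import *
go([.585,-.3167,.12],0)"
```

```text
t 22.37 tcp [ 0.5617 -0.016   0.1587] w 1.002 F [ 0.4 -0.4 -0.2] shift [ 24.  300.6  38.7] rot [-0.     0.001 -0.002]
```

Emit:
move_arm(
  deltas=[
    {"wx": 0,"wy": 0,"wz": 0,"x": 3,"y": 40,"z": 0,"hand": 100},
    {"wx": 0,"wy": 0,"wz": 0,"x": 6,"y": 80,"z": 0,"hand": 100},
    {"wx": 0,"wy": 0,"wz": 0,"x": 9,"y": 120,"z": 0,"hand": 100},
    {"wx": 0,"wy": 0,"wz": 0,"x": 12,"y": 160,"z": 0,"hand": 100},
    {"wx": 0,"wy": 0,"wz": 0,"x": 15,"y": 200,"z": 0,"hand": 100},
  ],
)

```text
t: 22.78
ee_pos: [0.5765, -0.2163, 0.1584]
ee_rot: [1.0, -0.0, -0.001, -0.0]
wrist_force: [1.0, -0.3, 1.6]
width: 1.001
```

Emit:
move_arm(
  deltas=[
    {"wx": 0,"wy": 0,"wz": 0,"x": 4,"y": 38,"z": 10,"hand": 100},
    {"wx": 0,"wy": 0,"wz": 0,"x": 8,"y": 70,"z": 25,"hand": 100},
    {"wx": 0,"wy": 0,"wz": 0,"x": 8,"y": 95,"z": 45,"hand": 100},
    {"wx": 0,"wy": 0,"wz": 0,"x": 8,"y": 100,"z": 55,"hand": 100},
    {"wx": 0,"wy": 0,"wz": 0,"x": 8,"y": 100,"z": 55,"hand": 100},
  ],
)

```text
t: 23.2
ee_pos: [0.5822, -0.3149, 0.0997]
ee_rot: [1.0, -0.002, -0.003, -0.002]
wrist_force: [-0.3, 0.2, -1.5]
width: 0.997
```

```bash
python3 -c "
from h import *
vision.snapshot('top')
vision.snapshot('top')
meas('wrist',keys=['collar_centre'],name='w17.png')
go([.585,-.3167,.006],0)"
```

```text
wrist collar_centre 0.78 px [263.  194.1] area ratio 0.94 [ 0.5849 -0.3162]
wrist collar_centre 0.75 px [282.8  81.9] area ratio 0.98 [ 0.6741 -0.3311]
wrist collar_centre 0.57 px [155.6  97.2] area ratio 0.94 [ 0.6656 -0.2298]
t 23.4 tcp [ 0.5857 -0.3133  0.1051] w 1.0 F [-0.5  0.2  0.5] shift [-0.7  3.4 99.1] rot [-0.    -0.001  0.001]
```

View pics/w17.png

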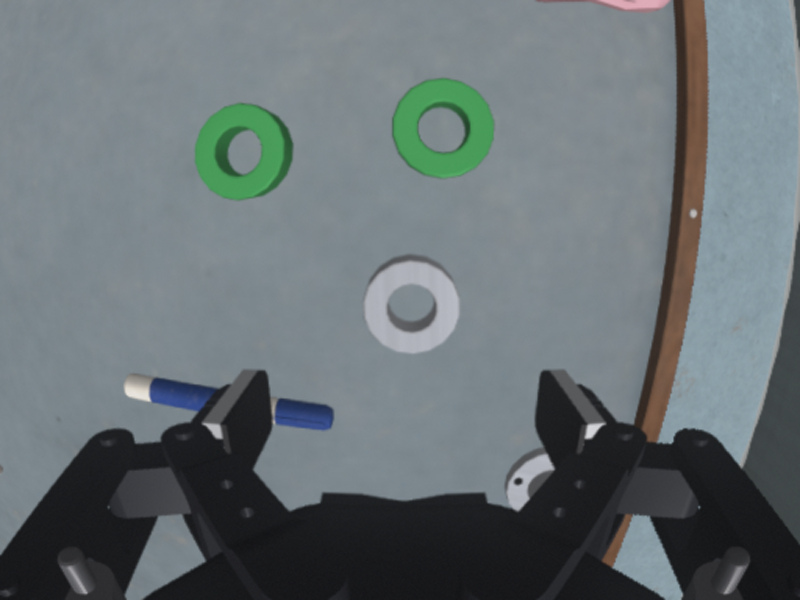

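Emit:
move_arm(
  deltas=[
    {"wx": 0,"wy": 0,"wz": 0,"x": 0,"y": 2,"z": 35,"hand": 100},
    {"wx": 0,"wy": 0,"wz": 0,"x": 0,"y": 2,"z": 65,"hand": 100},
    {"wx": 0,"wy": 0,"wz": 0,"x": 0,"y": 2,"z": 85,"hand": 100},
    {"wx": 0,"wy": 0,"wz": 0,"x": 0,"y": 2,"z": 95,"hand": 100},
    {"wx": 0,"wy": 0,"wz": 0,"x": 0,"y": 2,"z": 95,"hand": 100},
  ],
)

```text
t: 23.82
ee_pos: [0.5839, -0.3143, 0.0074]
ee_rot: [1.0, 0.001, -0.002, -0.001]
wrist_force: [0.1, 0.7, 0.3]
width: 1.002
```

```bash
python3 -c "
from h import *
vision.snapshot('top')
meas('wrist',keys=['collar_centre'],name='w18.png')
go([.585,-.3167,.005],0)"
```

```text
wrist collar_centre 0.87 px [295.4  63.7] area ratio 0.95 [ 0.674 -0.331]
wrist collar_centre 0.8 px [95.9 92.8] area ratio 0.92 [ 0.6656 -0.2298]
wrist collar_centre 0.65 px [261.8 243.6] area ratio 0.94 [ 0.5847 -0.3161]
t 23.97 tcp [ 0.5868 -0.3168  0.0115] w 1.0 F [-0.3  0.1  0.7] shift [-1.8 -0.1  6.5] rot [ 0.002 -0.003  0.001]
```

View pics/w18.png

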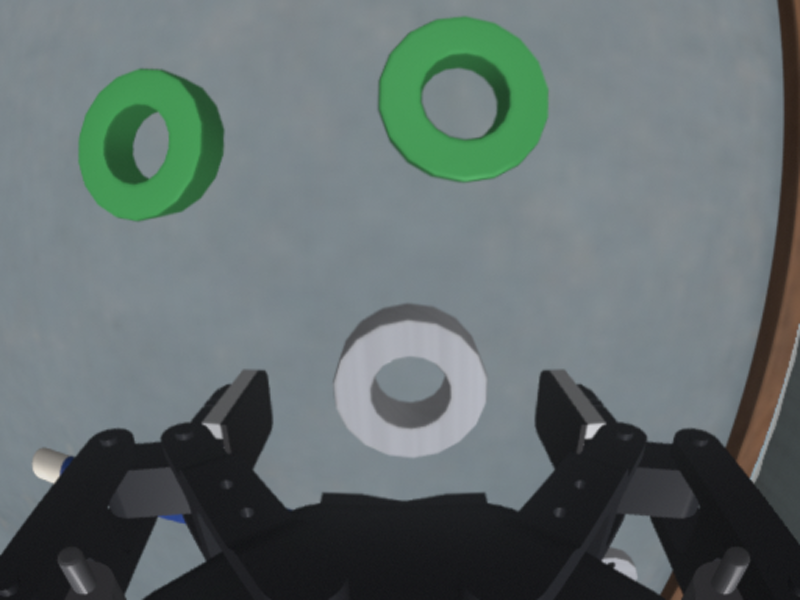

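Emit:
move_arm(
  deltas=[
    {"wx": 0,"wy": 0,"wz": 0,"x": -2,"y": 0,"z": 4,"hand": 100},
    {"wx": 0,"wy": 0,"wz": 0,"x": -2,"y": 0,"z": 6,"hand": 100},
    {"wx": 0,"wy": 0,"wz": 0,"x": -2,"y": 0,"z": 6,"hand": 40},
    {"wx": 0,"wy": 0,"wz": 0,"x": -2,"y": 0,"z": 6,"hand": 40},
    {"wx": 0,"wy": 0,"wz": 0,"x": -2,"y": 0,"z": 6,"hand": 40},
  ],
  squeeze=50,
)

```text
t: 24.38
ee_pos: [0.5832, -0.3167, 0.0037]
ee_rot: [1.0, -0.0, 0.0, 0.0]
wrist_force: [-0.5, -1.9, 2.5]
width: 0.601
```

Emit:
move_arm(
  deltas=[
    {"wx": 0,"wy": 0,"wz": 0,"x": 0,"y": 0,"z": 0,"hand": 40},
    {"wx": 0,"wy": 0,"wz": 0,"x": 0,"y": 0,"z": 0,"hand": 40},
    {"wx": 0,"wy": 0,"wz": 0,"x": 0,"y": 0,"z": 0,"hand": 40},
  ],
)

```text
t: 24.63
ee_pos: [0.5835, -0.3169, 0.0042]
ee_rot: [1.0, -0.0, 0.0, 0.0]
wrist_force: [-1.3, -0.0, 5.3]
width: 0.571
```

```bash
python3 -c "
from h import *
meas('wrist',keys=['collar_centre'])
go([.6045,.013,.12],0)"
```

```text
wrist collar_centre 0.78 px [292.9  58.5] area ratio 0.95 [ 0.6739 -0.3311]
wrist collar_centre 0.76 px [257.7 244.3] area ratio 0.93 [ 0.585  -0.3156]
wrist collar_centre 0.75 px [88.4 90.1] area ratio 0.94 [ 0.6656 -0.2297]
t 24.73 tcp [ 0.5835 -0.3169  0.0042] w 0.566 F [-1.6  0.5  5.2] shift [  21.  -329.8 -116. ] rot [ 0.001 -0.001 -0.   ]
```

Emit:
move_arm(
  deltas=[
    {"wx": 0,"wy": 0,"wz": 0,"x": 0,"y": 0,"z": -25,"hand": 40},
    {"wx": 0,"wy": 0,"wz": 0,"x": 0,"y": 0,"z": -60,"hand": 40},
    {"wx": 0,"wy": 0,"wz": 0,"x": 0,"y": -10,"z": -95,"hand": 40},
    {"wx": 0,"wy": 0,"wz": 0,"x": 3,"y": -38,"z": -120,"hand": 40},
    {"wx": 0,"wy": 0,"wz": 0,"x": 6,"y": -76,"z": -130,"hand": 40},
  ],
)

```text
t: 25.15
ee_pos: [0.5916, -0.2434, 0.1381]
ee_rot: [1.0, -0.002, 0.004, 0.002]
wrist_force: [0.8, 0.3, -1.2]
width: 0.564
```

Emit:
move_arm(
  deltas=[
    {"wx": 0,"wy": 0,"wz": 0,"x": 3,"y": -40,"z": 0,"hand": 40},
    {"wx": 0,"wy": 0,"wz": 0,"x": 6,"y": -80,"z": 0,"hand": 40},
    {"wx": 0,"wy": 0,"wz": 0,"x": 9,"y": -120,"z": 0,"hand": 40},
    {"wx": 0,"wy": 0,"wz": 0,"x": 12,"y": -160,"z": 0,"hand": 40},
    {"wx": 0,"wy": 0,"wz": 0,"x": 13,"y": -200,"z": 0,"hand": 40},
  ],
)

```text
t: 25.57
ee_pos: [0.6016, -0.0386, 0.1325]
ee_rot: [1.0, -0.0, -0.0, -0.0]
wrist_force: [1.2, -0.0, -2.9]
width: 0.565
```

```bash
python3 -c "
from h import *
go([.603,.013,.05],0)"
```

```text
t 25.57 tcp [ 0.6016 -0.0386  0.1325] w 0.565 F [ 1.2 -0.  -2.9] shift [  1.5 -51.6  82.5] rot [-0.     0.001 -0.001]
```

Emit:
move_arm(
  deltas=[
    {"wx": 0,"wy": 0,"wz": 0,"x": 1,"y": -30,"z": 10,"hand": 40},
    {"wx": 0,"wy": 0,"wz": 0,"x": 1.5,"y": -48,"z": 30,"hand": 40},
    {"wx": 0,"wy": 0,"wz": 0,"x": 1.5,"y": -51.5,"z": 60,"hand": 40},
    {"wx": 0,"wy": 0,"wz": 0,"x": 1.5,"y": -51.5,"z": 80,"hand": 40},
    {"wx": 0,"wy": 0,"wz": 0,"x": 1.5,"y": -51.5,"z": 80,"hand": 40},
  ],
)

```text
t: 25.98
ee_pos: [0.5983, 0.0121, 0.0472]
ee_rot: [1.0, 0.001, -0.006, -0.0]
wrist_force: [-1.2, 0.3, -3.0]
width: 0.565
```

```bash
python3 -c "
from h import *
vision.snapshot('top')
meas('wrist',keys=['pulley'],name='w19.png')
meas('wrist',keys=['collar_centre'],z0={'collar_centre':.045},shot=False)
go([.603,.013,.005],0)"
```

```text
wrist collar_centre 0.76 px [502.9 369.2] area ratio 0.28 [ 0.4378 -0.2459]
wrist collar_centre 0.58 px [258.1 244. ] area ratio 0.99 [0.6034 0.0119]
t 26.18 tcp [0.6048 0.0106 0.0546] w 0.565 F [ 0.3  0.6 -2. ] shift [-2.  -2.4 49.6] rot [ 0.    -0.002 -0.001]
```

View pics/w19.png

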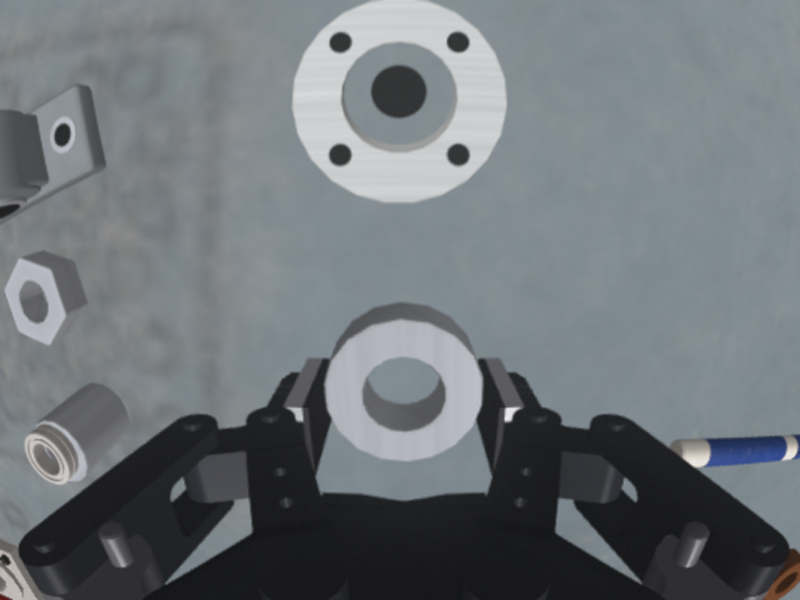

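Emit:
move_arm(
  deltas=[
    {"wx": 0,"wy": 0,"wz": 0,"x": -1,"y": -1,"z": 20,"hand": 40},
    {"wx": 0,"wy": 0,"wz": 0,"x": -1,"y": -1,"z": 36,"hand": 40},
    {"wx": 0,"wy": 0,"wz": 0,"x": -1,"y": -1,"z": 44,"hand": 40},
    {"wx": 0,"wy": 0,"wz": 0,"x": -1,"y": -1,"z": 46,"hand": 40},
    {"wx": 0,"wy": 0,"wz": 0,"x": -1,"y": -1,"z": 46,"hand": 40},
  ],
)

```text
t: 26.6
ee_pos: [0.603, 0.0116, 0.0078]
ee_rot: [1.0, -0.0, 0.0, -0.0]
wrist_force: [-0.8, -0.4, -2.2]
width: 0.564
```

Emit:
move_arm(
  deltas=[
    {"wx": 0,"wy": 0,"wz": 0,"x": 0,"y": 0,"z": 0,"hand": 40},
    {"wx": 0,"wy": 0,"wz": 0,"x": 0,"y": 0,"z": 0,"hand": 40},
  ],
)

```text
t: 26.77
ee_pos: [0.604, 0.0119, 0.0088]
ee_rot: [1.0, -0.0, 0.001, 0.0]
wrist_force: [0.5, 0.6, -2.4]
width: 0.566
```

Emit:
move_arm(
  deltas=[
    {"wx": 0,"wy": 0,"wz": 0,"x": 0,"y": 0,"z": 2,"hand": 40},
    {"wx": 0,"wy": 0,"wz": 0,"x": 0,"y": 0,"z": 4,"hand": 40},
    {"wx": 0,"wy": 0,"wz": 0,"x": 0,"y": 0,"z": 4.5,"hand": 40},
    {"wx": 0,"wy": 0,"wz": 0,"x": 0,"y": 0,"z": 4.5,"hand": 40},
    {"wx": 0,"wy": 0,"wz": 0,"x": 0,"y": 0,"z": 4.5,"hand": 100},
  ],
)

```text
t: 27.18
ee_pos: [0.6035, 0.012, 0.0037]
ee_rot: [1.0, -0.0, 0.001, 0.0]
wrist_force: [0.0, 0.5, 0.5]
width: 0.692
```

Emit:
move_arm(
  deltas=[
    {"wx": 0,"wy": 0,"wz": 0,"x": 0,"y": 0,"z": 0,"hand": 100},
    {"wx": 0,"wy": 0,"wz": 0,"x": 0,"y": 0,"z": 0,"hand": 100},
    {"wx": 0,"wy": 0,"wz": 0,"x": 0,"y": 0,"z": -35,"hand": 100},
    {"wx": 0,"wy": 0,"wz": 0,"x": 0,"y": 0,"z": -75,"hand": 100},
    {"wx": 0,"wy": 0,"wz": 0,"x": 0,"y": 0,"z": -115,"hand": 100},
  ],
)

```text
t: 27.6
ee_pos: [0.6011, 0.012, 0.1174]
ee_rot: [1.0, -0.0, -0.002, -0.0]
wrist_force: [0.5, -0.1, -0.2]
width: 1.002
```

```bash
python3 -c "
from h import *
vision.snapshot('top')
vision.snapshot('top')
vision.snapshot('top')
meas('wrist',keys=['collar_centre','pulley'],name='w20.png')
meas('top',keys=['cover_centre'])
meas('scene',keys=['cover_centre'])
go([.459,-.406,.12],0)"
```

```text
wrist collar_centre 0.71 px [257.7 191.7] area ratio 0.92 [0.6053 0.0132]
wrist collar_centre 0.65 px [484.6 136.7] area ratio 0.95 [ 0.6653 -0.2293]
wrist pulley 0.71 px [256.6  88.2] area ratio 0.96 [0.6938 0.014 ]
wrist pulley 0.68 px [ 96.4 246. ] area ratio 0.32 [0.5474 0.1814]
wrist pulley 0.59 px [ 76.8 179. ] area ratio 0.32 [0.6189 0.1925]
top cover_centre 0.62 px [359.7 221.7] area ratio 0.83 [ 0.4602 -0.4072]
scene cover_centre 0.62 px [352.2 276. ] area ratio 0.91 [ 0.4584 -0.4073]
t 28.1 tcp [0.6012 0.012  0.1158] w 1.0 F [ 0.1 -0.6 -0.1] shift [-142.2  418.1   -3.8] rot [-0.     0.004 -0.   ]
```

View pics/w20.png

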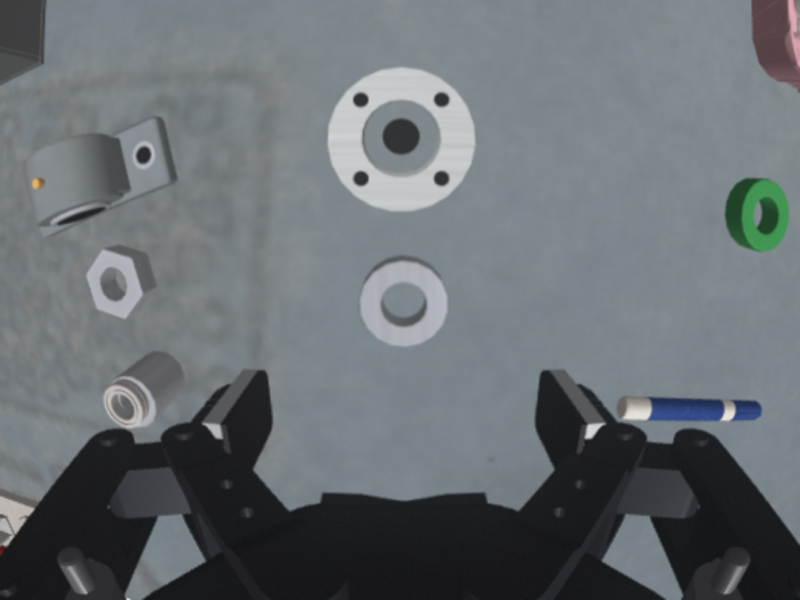

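The collar is centred below the pulley: (404,303) against (401,138), about 89 mm apart. Next the cover, with partly opened jaws to stay clear of the bench rail.

Emit:
move_arm(
  deltas=[
    {"wx": 0,"wy": 0,"wz": 0,"x": -13,"y": 38,"z": -10,"hand": 65},
    {"wx": 0,"wy": 0,"wz": 0,"x": -26,"y": 76,"z": -20,"hand": 65},
    {"wx": 0,"wy": 0,"wz": 0,"x": -39,"y": 114,"z": -20,"hand": 65},
    {"wx": 0,"wy": 0,"wz": 0,"x": -52,"y": 152,"z": -20,"hand": 65},
    {"wx": 0,"wy": 0,"wz": 0,"x": -65,"y": 190,"z": -20,"hand": 65},
  ],
)

```text
t: 28.52
ee_pos: [0.5365, -0.1792, 0.1371]
ee_rot: [1.0, 0.0, -0.001, -0.0]
wrist_force: [0.3, -1.0, -0.1]
width: 0.648
```

Emit:
move_arm(
  deltas=[
    {"wx": 0,"wy": 0,"wz": 0,"x": -13,"y": 38,"z": 0,"hand": 65},
    {"wx": 0,"wy": 0,"wz": 0,"x": -26,"y": 76,"z": 0,"hand": 65},
    {"wx": 0,"wy": 0,"wz": 0,"x": -39,"y": 114,"z": 0,"hand": 65},
    {"wx": 0,"wy": 0,"wz": 0,"x": -52,"y": 152,"z": 0,"hand": 65},
    {"wx": 0,"wy": 0,"wz": 0,"x": -65,"y": 190,"z": 10,"hand": 65},
  ],
)

```text
t: 28.93
ee_pos: [0.4725, -0.3705, 0.1288]
ee_rot: [1.0, -0.0, 0.001, 0.001]
wrist_force: [1.5, -0.3, 0.1]
width: 0.648
```

Emit:
move_arm(
  deltas=[
    {"wx": 0,"wy": 0,"wz": 0,"x": -8,"y": 24,"z": 5,"hand": 65},
    {"wx": 0,"wy": 0,"wz": 0,"x": -12,"y": 38,"z": 15,"hand": 65},
    {"wx": 0,"wy": 0,"wz": 0,"x": -12,"y": 38,"z": 20,"hand": 65},
    {"wx": 0,"wy": 0,"wz": 0,"x": -12,"y": 38,"z": 20,"hand": 65},
  ],
)

```text
t: 29.27
ee_pos: [0.4592, -0.4047, 0.1049]
ee_rot: [1.0, -0.001, -0.002, -0.002]
wrist_force: [-0.1, 0.7, -0.2]
width: 0.645
```

```bash
python3 -c "
from h import *
vision.snapshot('top')
vision.snapshot('top')
meas('wrist',keys=['cover_centre'],name='w21.png')
go([.459,-.4065,.02],0)"
```

```text
wrist cover_centre 0.79 px [262.7 193. ] area ratio 0.91 [ 0.4586 -0.4069]
t 29.47 tcp [ 0.4614 -0.4045  0.1078] w 0.654 F [0.6 0.2 0.9] shift [-2.4  2.  87.8] rot [-0.    -0.     0.002]
```

View pics/w21.png

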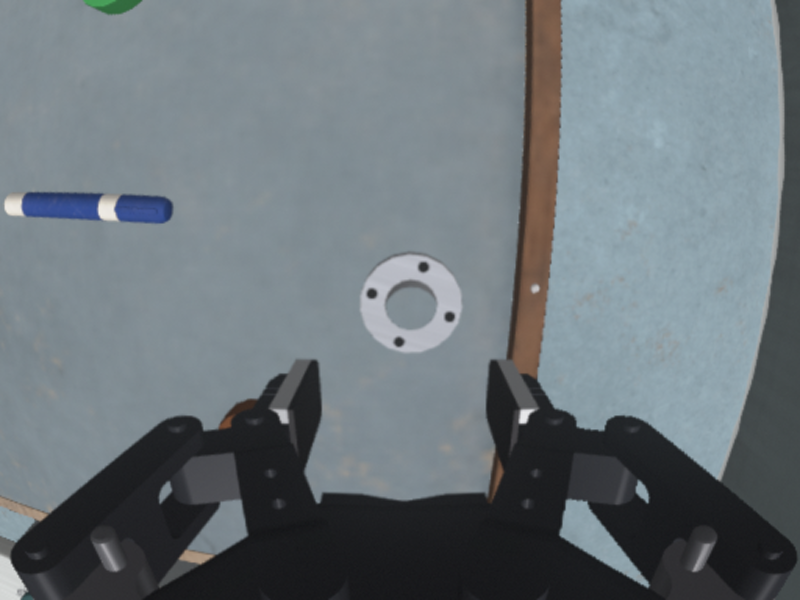

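Emit:
move_arm(
  deltas=[
    {"wx": 0,"wy": 0,"wz": 0,"x": -2,"y": 2,"z": 35,"hand": 65},
    {"wx": 0,"wy": 0,"wz": 0,"x": -2,"y": 2,"z": 65,"hand": 65},
    {"wx": 0,"wy": 0,"wz": 0,"x": -2,"y": 2,"z": 82,"hand": 65},
    {"wx": 0,"wy": 0,"wz": 0,"x": -2,"y": 2,"z": 86,"hand": 65},
    {"wx": 0,"wy": 0,"wz": 0,"x": -2,"y": 2,"z": 86,"hand": 65},
  ],
)

```text
t: 29.88
ee_pos: [0.4583, -0.4061, 0.0206]
ee_rot: [1.0, 0.001, -0.001, -0.001]
wrist_force: [-0.7, -0.3, -0.3]
width: 0.65
```

```bash
python3 -c "
from h import *
vision.snapshot('top')
vision.snapshot('top')
meas('wrist',keys=['cover_centre'],name='w22.png')
go([.459,-.4065,.012],0)"
```

```text
wrist cover_centre 0.94 px [257.2 228.6] area ratio 0.96 [ 0.4586 -0.4067]
t 30.08 tcp [ 0.4602 -0.409   0.0241] w 0.65 F [-0.2  0.1 -0.3] shift [-1.3 -2.5 12.1] rot [ 0.003 -0.003  0.   ]
```

View pics/w22.png

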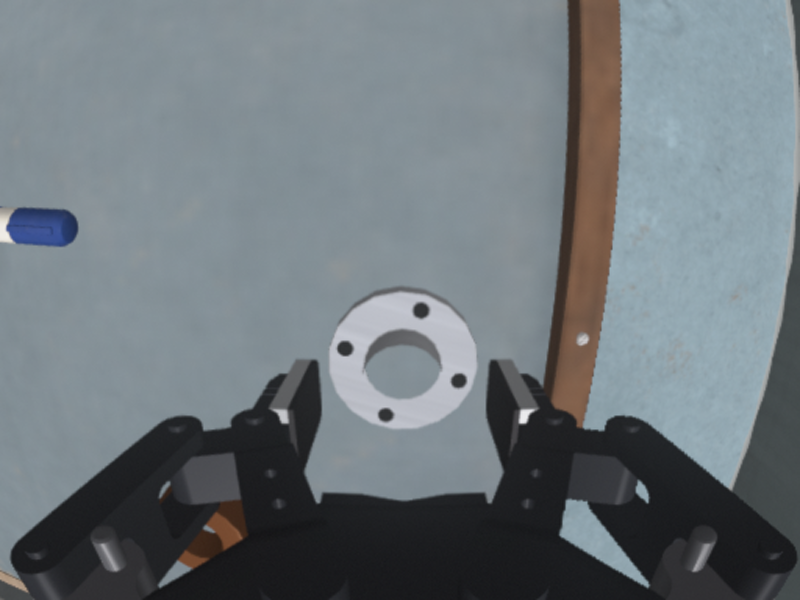

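Emit:
move_arm(
  deltas=[
    {"wx": 0,"wy": 0,"wz": 0,"x": -1,"y": -1,"z": 5,"hand": 65},
    {"wx": 0,"wy": 0,"wz": 0,"x": -1,"y": -1,"z": 10,"hand": 65},
    {"wx": 0,"wy": 0,"wz": 0,"x": -1,"y": -1,"z": 10,"hand": 65},
    {"wx": 0,"wy": 0,"wz": 0,"x": -1,"y": -1,"z": 10,"hand": 65},
  ],
)

```text
t: 30.42
ee_pos: [0.4571, -0.4067, 0.0114]
ee_rot: [1.0, -0.0, -0.0, -0.0]
wrist_force: [-0.0, 0.7, -0.7]
width: 0.652
```

```bash
python3 -c "
from h import *
go([.4587,-.4067,.012],0)"
```

```text
t 30.42 tcp [ 0.4571 -0.4067  0.0114] w 0.652 F [-0.   0.7 -0.7] shift [ 1.6  0.  -0.6] rot [-0.001  0.001 -0.   ]
```

Emit:
move_arm(
  deltas=[
    {"wx": 0,"wy": 0,"wz": 0,"x": 1,"y": 0,"z": -0.5,"hand": 15},
    {"wx": 0,"wy": 0,"wz": 0,"x": 1,"y": 0,"z": -0.5,"hand": 15},
    {"wx": 0,"wy": 0,"wz": 0,"x": 1,"y": 0,"z": -0.5,"hand": 15},
    {"wx": 0,"wy": 0,"wz": 0,"x": 1,"y": 0,"z": -0.5,"hand": 15},
    {"wx": 0,"wy": 0,"wz": 0,"x": 1,"y": 0,"z": -0.5,"hand": 15},
  ],
  squeeze=50,
)

```text
t: 30.83
ee_pos: [0.4589, -0.4073, 0.0128]
ee_rot: [1.0, -0.0, 0.0, 0.0]
wrist_force: [0.8, 0.9, 2.9]
width: 0.303
```

Emit:
move_arm(
  deltas=[
    {"wx": 0,"wy": 0,"wz": 0,"x": 0,"y": 0,"z": 0,"hand": 15},
    {"wx": 0,"wy": 0,"wz": 0,"x": 0,"y": 0,"z": 0,"hand": 15},
    {"wx": 0,"wy": 0,"wz": 0,"x": 0,"y": 0,"z": 0,"hand": 15},
  ],
)

```text
t: 31.08
ee_pos: [0.459, -0.4073, 0.0128]
ee_rot: [1.0, -0.0, 0.0, 0.0]
wrist_force: [0.0, 0.2, 3.8]
width: 0.298
```

```bash
python3 -c "
from h import *
meas('wrist',keys=['cover_centre'],name='w23.png')
go([.605,.0133,.05],0)"
```

```text
wrist cover_centre 0.68 px [257.8 214.8] area ratio 0.49 [ 0.47   -0.4061]
t 31.18 tcp [ 0.4589 -0.4073  0.0128] w 0.297 F [ 0.5 -0.5  4.3] shift [ 146.  -420.6  -37.4] rot [ 0.001 -0.001 -0.   ]
```

View pics/w23.png

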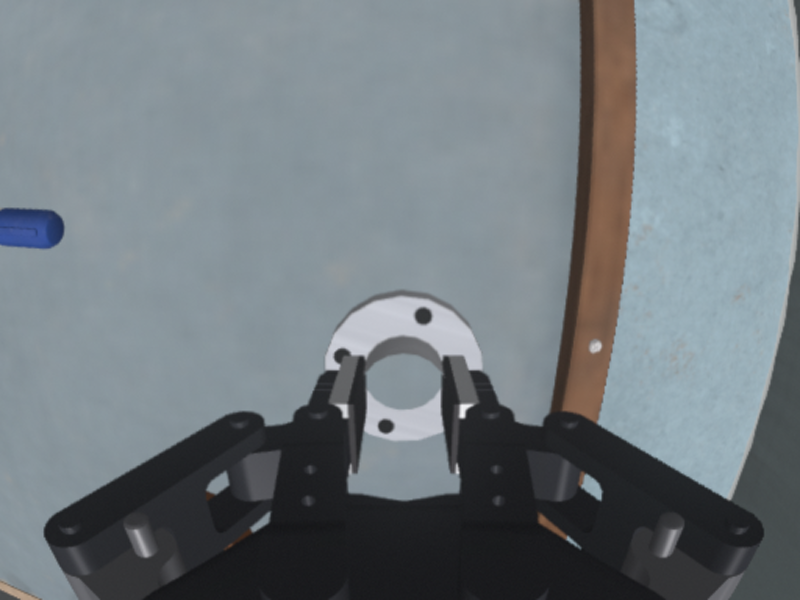

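Emit:
move_arm(
  deltas=[
    {"wx": 0,"wy": 0,"wz": 0,"x": 0,"y": 0,"z": -25,"hand": 15},
    {"wx": 0,"wy": 0,"wz": 0,"x": 0,"y": 0,"z": -60,"hand": 15},
    {"wx": 0,"wy": 0,"wz": 0,"x": 3,"y": -10,"z": -95,"hand": 15},
    {"wx": 0,"wy": 0,"wz": 0,"x": 13,"y": -38,"z": -120,"hand": 15},
    {"wx": 0,"wy": 0,"wz": 0,"x": 26,"y": -76,"z": -120,"hand": 15},
  ],
)

```text
t: 31.6
ee_pos: [0.4875, -0.3349, 0.1385]
ee_rot: [1.0, -0.002, 0.004, 0.004]
wrist_force: [1.4, -1.1, -0.9]
width: 0.299
```

Emit:
move_arm(
  deltas=[
    {"wx": 0,"wy": 0,"wz": 0,"x": 13,"y": -38,"z": 0,"hand": 15},
    {"wx": 0,"wy": 0,"wz": 0,"x": 26,"y": -76,"z": 0,"hand": 15},
    {"wx": 0,"wy": 0,"wz": 0,"x": 39,"y": -114,"z": 0,"hand": 15},
    {"wx": 0,"wy": 0,"wz": 0,"x": 52,"y": -152,"z": 0,"hand": 15},
    {"wx": 0,"wy": 0,"wz": 0,"x": 65,"y": -190,"z": 0,"hand": 15},
  ],
)

```text
t: 32.02
ee_pos: [0.5487, -0.1389, 0.131]
ee_rot: [1.0, -0.0, -0.001, -0.0]
wrist_force: [0.4, -1.3, -1.3]
width: 0.3
```

Emit:
move_arm(
  deltas=[
    {"wx": 0,"wy": 0,"wz": 0,"x": 13,"y": -38,"z": 0,"hand": 15},
    {"wx": 0,"wy": 0,"wz": 0,"x": 26,"y": -76,"z": 0,"hand": 15},
    {"wx": 0,"wy": 0,"wz": 0,"x": 39,"y": -114,"z": 0,"hand": 15},
    {"wx": 0,"wy": 0,"wz": 0,"x": 52,"y": -145,"z": 10,"hand": 15},
    {"wx": 0,"wy": 0,"wz": 0,"x": 54,"y": -153,"z": 30,"hand": 15},
  ],
)

```text
t: 32.43
ee_pos: [0.6071, 0.0168, 0.1041]
ee_rot: [1.0, 0.002, 0.003, -0.001]
wrist_force: [1.0, -0.8, -1.4]
width: 0.301
```

```bash
python3 -c "
from h import *
vision.snapshot('top')
vision.snapshot('top')
vision.snapshot('top')
go([.605,.0133,.05],0)
meas('wrist',keys=['collar_centre'],name='w24.png')
"
```

```text
t 32.58 tcp [0.6007 0.013  0.0989] w 0.301 F [-0.1 -0.8 -2. ] shift [ 4.7 -0.3 48.9] rot [0.    0.007 0.002]
wrist collar_centre 0.85 px [497.  132.2] area ratio 0.71 [ 0.665  -0.2226]
wrist collar_centre 0.7 px [259.7 179.1] area ratio 0.49 [0.6146 0.0128]
wrist collar_centre 0.68 px [488.6 345.5] area ratio 0.47 [ 0.3697 -0.3255]
```

View pics/w24.png

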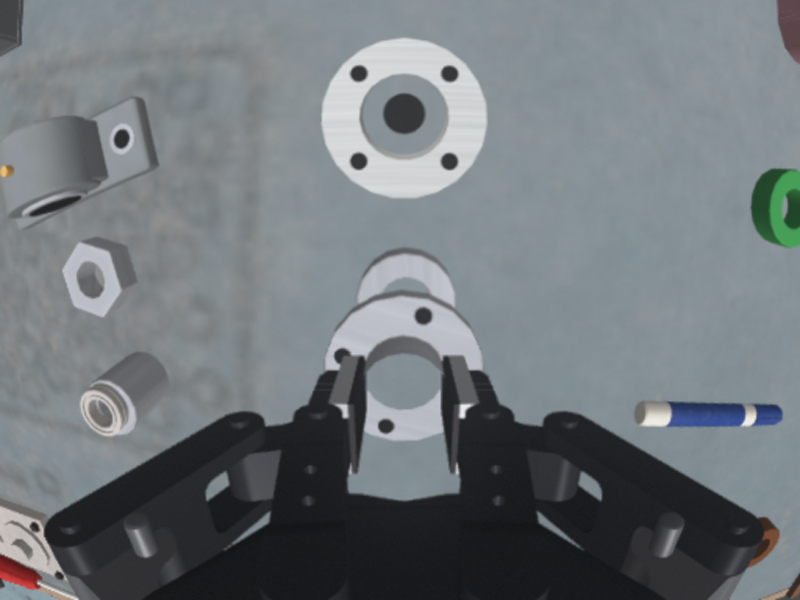

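Emit:
move_arm(
  deltas=[
    {"wx": 0,"wy": 0,"wz": 0,"x": 1,"y": 0,"z": 20,"hand": 15},
    {"wx": 0,"wy": 0,"wz": 0,"x": 1,"y": 0,"z": 40,"hand": 15},
    {"wx": 0,"wy": 0,"wz": 0,"x": 1,"y": 0,"z": 55,"hand": 15},
    {"wx": 0,"wy": 0,"wz": 0,"x": 1,"y": 0,"z": 60,"hand": 15},
    {"wx": 0,"wy": 0,"wz": 0,"x": 1,"y": 0,"z": 60,"hand": 15},
  ],
)

```text
t: 33.1
ee_pos: [0.6033, 0.0107, 0.0413]
ee_rot: [1.0, -0.001, -0.001, 0.0]
wrist_force: [0.4, 0.0, -2.3]
width: 0.3
```

Emit:
move_arm(
  deltas=[
    {"wx": 0,"wy": 0,"wz": 0,"x": 0,"y": 0,"z": 0,"hand": 15},
    {"wx": 0,"wy": 0,"wz": 0,"x": 0,"y": 0,"z": 0,"hand": 15},
  ],
)

```text
t: 33.27
ee_pos: [0.6059, 0.0114, 0.0439]
ee_rot: [1.0, -0.001, 0.001, 0.0]
wrist_force: [0.2, 0.9, -1.2]
width: 0.3
```

```bash
python3 -c "
from h import *
im=vision.snapshot('wrist');save(im[150:330,170:350].repeat(3,0).repeat(3,1),'w25.png')
go([.605,.0133,.0328],0)"
```

```text
t 33.32 tcp [0.606  0.0116 0.0441] w 0.303 F [-0.3  0.2 -1.8] shift [-1.1 -1.7 11.3] rot [ 0.    -0.003 -0.001]
```

View pics/w25.png

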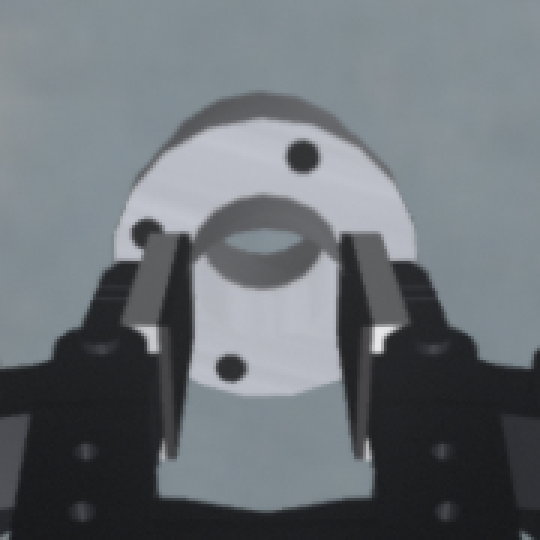

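Emit:
move_arm(
  deltas=[
    {"wx": 0,"wy": 0,"wz": 0,"x": -1,"y": -1,"z": 5,"hand": 15},
    {"wx": 0,"wy": 0,"wz": 0,"x": -1,"y": -1,"z": 8,"hand": 15},
    {"wx": 0,"wy": 0,"wz": 0,"x": -1,"y": -1,"z": 9,"hand": 15},
    {"wx": 0,"wy": 0,"wz": 0,"x": -1,"y": -1,"z": 9,"hand": 15},
    {"wx": 0,"wy": 0,"wz": 0,"x": -1,"y": -1,"z": 9,"hand": 15},
  ],
)

```text
t: 33.73
ee_pos: [0.6035, 0.0131, 0.0331]
ee_rot: [1.0, 0.0, -0.0, 0.0]
wrist_force: [0.1, -0.5, -0.4]
width: 0.297
```

```bash
python3 -c "
from h import *
im=vision.snapshot('wrist');save(im[150:330,170:350].repeat(3,0).repeat(3,1),'w26.png')
go([.605,.0133,.0328],0)"
```

```text
t 33.78 tcp [0.6036 0.0131 0.0332] w 0.294 F [ 0.3 -0.7 -2.3] shift [ 1.4 -0.2  0.4] rot [ 0.  0. -0.]
```

View pics/w26.png

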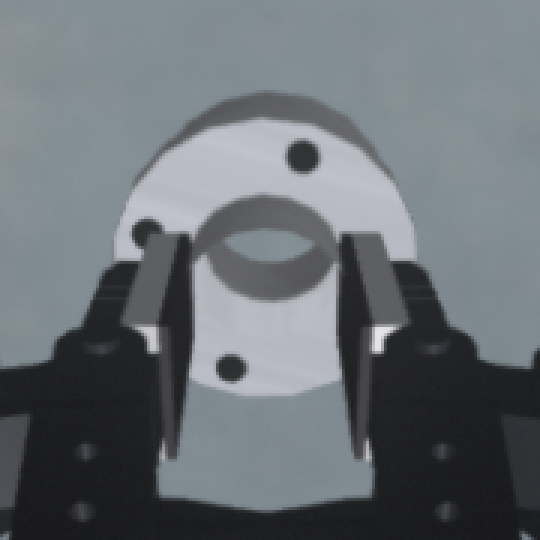

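Emit:
move_arm(
  deltas=[
    {"wx": 0,"wy": 0,"wz": 0,"x": 1,"y": 0,"z": 0.5,"hand": 15},
    {"wx": 0,"wy": 0,"wz": 0,"x": 1,"y": 0,"z": 1,"hand": 15},
    {"wx": 0,"wy": 0,"wz": 0,"x": 1,"y": 0,"z": 1,"hand": 15},
    {"wx": 0,"wy": 0,"wz": 0,"x": 1,"y": 0,"z": 1,"hand": 40},
    {"wx": 0,"wy": 0,"wz": 0,"x": 1,"y": 0,"z": 1,"hand": 70},
  ],
)

```text
t: 34.2
ee_pos: [0.6051, 0.013, 0.0324]
ee_rot: [1.0, -0.0, 0.001, 0.0]
wrist_force: [-0.6, -0.6, 0.5]
width: 0.53
```

Emit:
move_arm(
  deltas=[
    {"wx": 0,"wy": 0,"wz": 0,"x": 0,"y": 0,"z": 0,"hand": 70},
    {"wx": 0,"wy": 0,"wz": 0,"x": 0,"y": 0,"z": -15,"hand": 70},
    {"wx": 0,"wy": 0,"wz": 0,"x": 0,"y": 0,"z": -45,"hand": 70},
    {"wx": 0,"wy": 0,"wz": 0,"x": 0,"y": 0,"z": -85,"hand": 70},
    {"wx": 0,"wy": 0,"wz": 0,"x": 0,"y": 0,"z": -120,"hand": 70},
  ],
)

```text
t: 34.62
ee_pos: [0.6042, 0.013, 0.1532]
ee_rot: [1.0, -0.0, -0.001, -0.0]
wrist_force: [1.5, -0.7, -0.1]
width: 0.696
```

```bash
python3 -c "
from h import *
vision.snapshot('top')
vision.snapshot('top')
vision.snapshot('top')
meas('wrist',keys=['cover_centre','nut_centre','pulley'],z0={'cover_centre':.02},name='w27.png')
meas('wrist',keys=['bearing_centre'],z0={'bearing_centre':.045},shot=False)
look('wrist',keys=['marker'],shot=False)
look('scene',keys=['marker','micrometer'],name='s2.png')
meas('scene',keys=['cover_centre','nut_centre','bearing_centre'],z0={'cover_centre':.02,'bearing_centre':.045},shot=False)
go([.605,.0133,.0328],0)"
```

```text
wrist cover_centre 0.98 px [258.1 187.7] area ratio 0.9 [0.6047 0.0139]
wrist nut_centre 0.97 px [ 94.1 173.6] area ratio 0.89 [0.6182 0.195 ]
wrist nut_centre 0.68 px [ 97.4 244.8] area ratio 0.49 [0.5321 0.2058]
wrist pulley 0.63 px [257.5  93.4] area ratio 0.94 [0.6937 0.0143]
wrist bearing_centre 0.58 px [ 97.7 245. ] area ratio 0.86 [0.5478 0.1751]
wrist marker 0.95 [430. 251.] [ 0.513 -0.2  ]
scene marker 0.6 [293.4 236.8] [ 0.5122 -0.2087]
scene micrometer 0.78 [179.6 220.4] [0.4049 0.1205]
scene cover_centre 0.48 px [244.6 188.1] area ratio 0.85 [0.6051 0.0134]
scene nut_centre 0.53 px [201.8 172.5] area ratio 0.79 [0.6201 0.1948]
scene bearing_centre 0.53 px [191.9 175.4] area ratio 0.36 [0.5518 0.1788]
t 35.37 tcp [0.6044 0.013  0.1518] w 0.704 F [-0.6 -0.3 -0.1] shift [  0.7  -0.3 119. ] rot [-0.     0.001 -0.   ]
```

View pics/w27.png

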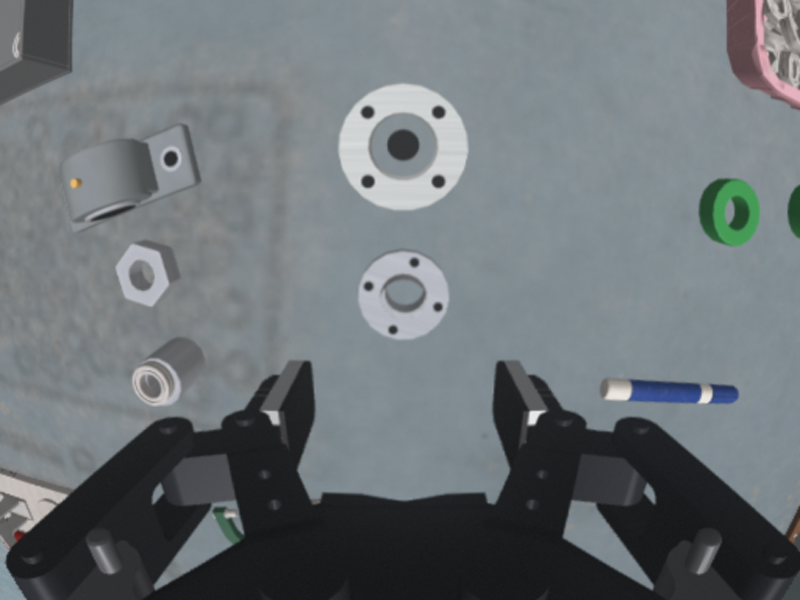

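View pics/s2.png

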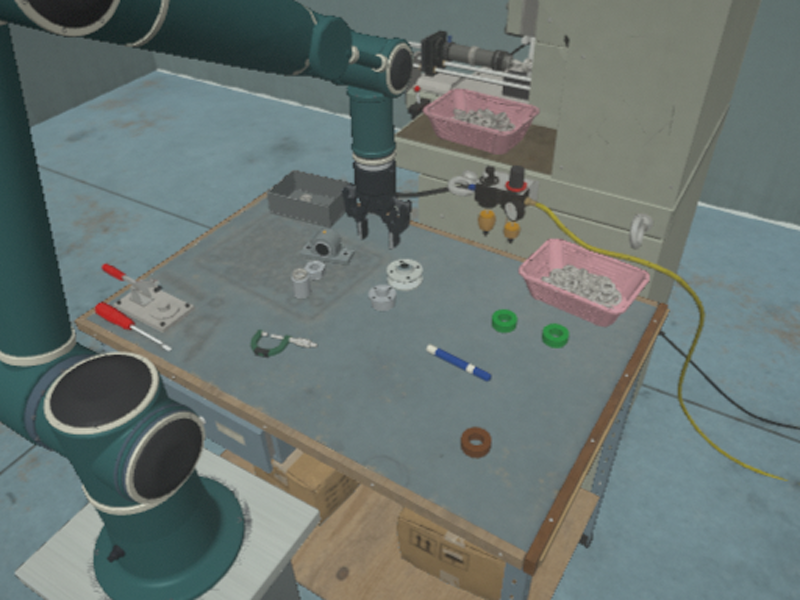

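```bash
python3 -c "
import cv2
a=cv2.imread('pics/s2.png');cv2.imwrite('pics/s2c.png',cv2.resize(a[220:330,260:440],(792,484),interpolation=cv2.INTER_CUBIC))"
```

```text
(no output)
```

View pics/s2c.png

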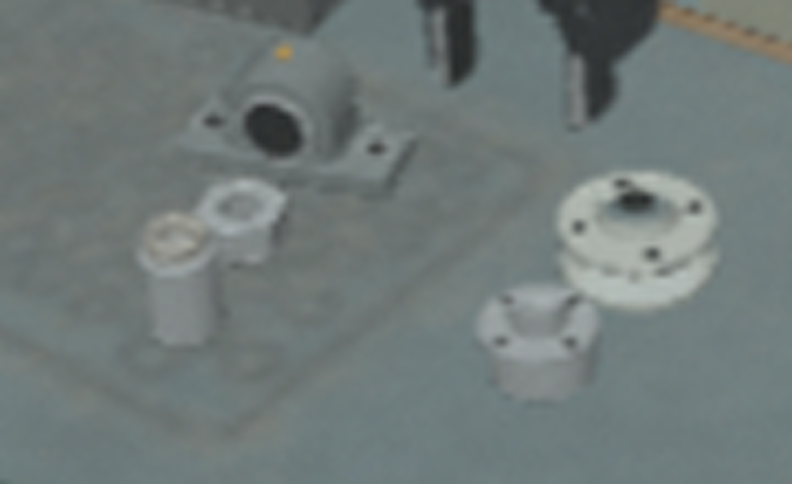

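The cover sits level on the collar with its boss up, the bearing is centred on the sleeve, and the gripper is clear. I'm handing the job in.

```bash
python3 -c "
from h import *
print(manip.hand_in())"
```

```text
the job is handed in; nothing more can be done
None
```

All five parts are placed and the job is handed in at about 35 s of the 128 s. Hand-in gave no verdict; the checks below come from the camera images.

- **Nut and sleeve:** the block was found at about (0.6855, 0.211), turned 0.244 rad. The nut measured (0.618, 0.195) and the sleeve (0.550, 0.179), within about 2 mm of their 70 and 140 mm points on the bore line.
- **Bearing:** in the close wrist picture it lies flat and concentric on the sleeve. The last readings put it 1 to 4 mm from the sleeve axis. The outermost one comes from a slanted, partly hidden view, and all are inside the 8 mm limit.
- **Collar and cover:** the collar measured (0.605, 0.013) and the pulley (0.694, 0.014), so about 89 mm apart. The cover measured (0.605, 0.0135), level and boss up on the collar.
- **Micrometer and marker:** neither was touched. Their readings agree with the first ones within the networks' noise of several mm.

**One oddity:** the cover's boss looks open from above in the pictures. The jaws closed on it at about the same opening as on the 29 mm bearing, which fits the 28 mm boss standing up. After the cover was placed, the networks sometimes named a wrong part; I ignored those reports.

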